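Proof-fire a safe bolt spring: cock, load the ferrule, trip

ROBOT

A 6-joint arm with a two-finger parallel gripper is mounted at the origin on the work surface. World frame = base frame: x ahead of the robot, y to its left, z up, the work surface at z = 0. Lengths are in m, angles in rad, forces in N, time in s.
With the tool pointing down it reaches from about 0.375 to 0.975 m from the base axis. Payload 3.8 kg.
Tool frame: the origin (TCP) lies midway between the tips of the shut fingers; the grasp point (between the pads) lies 19 mm behind it; z points along the fingers, y is the direction in which the jaws open and shut (so a half turn about z gives the same grasp; the last joint's range is limited). The gripper opens to 88 mm and grips with 3 to 60 N. Pads are 18 mm wide; open, the fingers measure 123 mm over their backs; the gripper's body (75 mm by 187 mm) begins 45 mm behind the grasp point.
Start: joints at [-1.252, 0.264, 1.604, -0, 1.274, -0.037], TCP at [0.235, -0.633, 0.205] pointing down, gripper open.
Joint ranges: [-2.63, 2.63], [-0.94, 2.18], [0.31, 2.57], [-1.31, 4.45], [0, 2.66], [-2.55, 2.55]. Speed limits (rad/s): [2.57, 2.57, 3.14, 3.14, 3.14, 3.14].

INTERFACE

Orientations are given as a rotation vector (axis times angle).
In Python, from plant import state, eyes, ctrl gives the robot as it stands.
- The arm moves only by the tool step_arm, never from a script. Its argument "rows" is a list of rows, each an object of numbers: "grip": the finger opening in m, from 0 to 0.0881; "x", "y", "z": the shift along the tool's x, y, z in m; "wx", "wy", "wz": the turn, a rotation vector about the tool's x, y, z in degrees. In form: [{"grip": .., "x": .., "y": .., "z": .., "wx": .., "wy": .., "wz": ..}, ...]. A call has 1 to 5 rows; each row is the pose to reach, as a shift and turn from the pose measured when the call began, along the tool's axes at that moment; what a row does not reach only later rows make up. A row lasts 1/12 s, in which the tool goes at most 41.7 mm and 7.16 degrees, less where a joint would pass 70% of its speed; a pose out of reach is approached as far as the arm can. A call with a gripper value outside its range is refused whole. The fingers move at their own pace and stop on an object; "force" is the grip in N (left out, the last holds). Time passes only in rows, so rows that repeat a pose let the fingers close. It gives the time, the measured TCP pose, the force and the opening at its end, in the units of the state.
- state(): the state, without advancing time (a new reading comes with each control period).
- eyes.camera(name): name is "scene" or "top" or "wrist"; returns the picture (480x640x3 uint8, red, green, blue); there is no depth.
- eyes.calibration(name): a dict with "mtx" (3x3 intrinsics, pixels), "k1" (the pictures are not rectified: a ray, as slopes to the right and down, at radius r is drawn at 1 + k1 r^2 times it, then the intrinsics apply), "camera_from_world" (4x4, takes a point from world to camera coordinates); the wrist camera has in their place "mount" (4x4, takes a point from camera to tool coordinates, whose origin is the TCP and whose axes are the flange's). Camera axes: x right, y down, z forward; pixel columns grow to the right and rows downward; lengths in m; the calibration is good to about 2 mm. A picture is of the moment at which its call begins: read the wrist's pose just before it. calibration takes no time and is no camera call.
- ctrl.job_done(): hands the job in, once; it reports no verdict.
Trained networks look in the newest picture that a camera, given by its name, has taken for a name from the list of things; names that differ only in an ending like _2 or _b are one class to them, and where a whole thing is asked for, a point or a joint stands for the part that bears it (a point fixed in the world has none). Each returns a list of dicts, best first, with "confidence" (0 to 1); they miss things now and then, are a little off and sometimes report something else, mostly with a low value. They report only what shows in the picture. A call takes as long as a camera call.
- eyes.spot_in(camera, label): "rect" ([left, top, right, bottom] in pixels, round what is visible of it).
The state is a dict: "time": time; "qpos": joint angles; "qvel": joint speeds; "joint_torque": joint torques, N m; "tool_pos": TCP position; "tool_rot": TCP orientation; "contact_force": force on the tool from outside, world axes, zero at the start; "ft_torque": the same for the moment, N m; "width": opening from 0.0 (shut) to 1.0 (fully open).
Only numpy, scipy, OpenCV 4.12 (cv2) and the standard library are available. Lean on these libraries where they do the work, as an engineer would, in place of code of your own. Each camera call takes 0.05 s, during which the arm holds its last target. There are 200 camera calls.

TASK

Test the bolt spring: push the sprung arm back by its upright post until the hidden sear catches and holds it, going gently (never above 22 N at the post, just onto the soft stop) and easing off. Then stand the copper ferrule upright on the yellow mark in front of the cocked arm, and press the red trigger down so that the arm itself knocks the ferrule into the funnel and it drops into the tin cup. Leave the cup where it stands and do not disturb the thumb turn and the hinge cover.

Things in the scene. Friction and masses are not known exactly. Their poses are not given: they have to be found in the camera images.
- tester: Spring tester fixed to the cart: grey housing 160 x 170 x 112 mm under a bright deck plate (deck surface 120 mm above the cart, x -135 to 55, y -155 to 40 mm in its frame). Origin at cart level below the arm's upright hinge axis, z up; its -x side faces the robot within 0.25 rad of yaw. The stainless funnel is on its +y side.
- striker (a joint): Angle of the sprung arm about its upright hinge (rad). 0 = home against its stop, where the spring holds it; it grows as the arm is cocked, counter-clockwise seen from above. In the tester's frame the arm points from hinge to post along (-cos a, -sin a), a = joint - 0.45. Unless caught by the sear it swings back home.
- swing_arm: The moving steel arm, a bar 16 mm wide and 170 mm long, 6 to 22 mm above the deck; origin on the hinge axis at deck height. Its striking face has two lips, 44 mm apart, that keep the ferrule between them. Cock it by its post, keeping the push at the post below 22 N.
- post (a point): Mid-height of the upright round post on the arm, 14 mm in diameter, 45 mm tall, from 142 to 187 mm above the cart, 155 mm from the hinge axis. It hangs near the funnel at home and travels about 0.2 m on its arc to be cocked. Pushing it takes about 4 N at home, 9 N where the sear catches, and 1 to 2 N more while moving.
- hood (a point): Centre of the top of the white hood, 36 x 90 mm, 193 mm above the cart, which hides the sear. The sear is adjustable: it catches the arm somewhere from 1.03 to 1.37 rad, different every time. Its ramp adds a bump of 2 to 3 N at the post; 0.024 rad (4 mm at the post) past the catch a soft stop adds 2.7 N per mm. Eased off from there, the arm comes back a few mm and stays caught.
- trigger_pad_top (a point): Centre of the top of the red trigger pad, 28 x 28 mm, about 174 mm above the cart top, on the tail of the sear lever behind the white hood. Pressing it straight down 5 to 13 mm, with about 5 to 8 N, lifts the sear and frees the arm; its full travel is about 17 mm. It springs back.
- nest (a point): Centre of the yellow round mark, 32 mm in diameter, on the deck (at deck height, 120 mm above the cart top), at (-111, 11) mm in the tester's frame. The arm passes over it.
- funnel_mouth (a point): Centre of the funnel's mouth, 100 mm wide, 114 mm above the cart top, at (-93, 88) mm in the tester's frame; its spout is 42 mm wide inside and ends over the cup. A clear guard stands round its far side up to 149 mm.
- ferrule: Loose copper ferrule, a tube 22 mm in diameter and 28 mm tall with a 16 mm bore, 30 to 55 g, standing on the cart top among other parts. Origin at the centre of its underside, z along its axis.
- cup: Tin collection cup, 86 mm across the rim, 58 mm tall, standing loose on the cart top under the funnel spout. Origin at the centre of its underside.
- thumb_turn: Loose chrome thumb turn, a 38 mm disc with a wing, 33 mm tall; a bystander. Origin at the centre of its underside.
- hinge_cover: Loose white plastic hinge cover, 50 x 26 x 23 mm; a bystander. Origin at the centre of its underside.

How it is judged:
By the outcome, as a careful person would: the job done as asked, in the order asked, and still so for the second after the job is handed in, with the robot touching nothing.
It also fails if it takes over 72 s, if anything falls off the work surface, if the arm or the gripper's body presses on something with over 40 N, if the wrist force passes 120 N, or if a joint passes its speed limit or range.

## Working session

There is one attempt and no reset: what is moved stays moved. The work goes in short steps, Python scripts to look and compute and a tool call to move; the robot and the scene stay as the last step left them, time stands still between calls to the robot, and variables do not carry over. Pictures are saved under pics/ and viewed, about 8 in all and at most 12, crops included, and the job is handed in when it is done.

Besides the shell and the picture viewer there is one more tool, called as a command line: name --argument value ..., lists and objects as JSON in quotes. step_arm: Moves the arm, as the interface text tells. Its arguments: {"type":"object","properties":{"rows":{"type":"array","items":{"type":"object","properties":{"grip":{"type":"number"},"x":{"type":"number"},"y":{"type":"number"},"z":{"type":"number"},"wx":{"type":"number"},"wy":{"type":"number"},"wz":{"type":"number"}}}},"force":{"type":"number"}},"required":["rows"]}

```bash
mkdir -p pics; ls
cat > h.py <<'E'
import numpy as np, cv2
from plant import state, eyes, ctrl
from scipy.spatial.transform import Rotation as R
def cal(cam,st=None):
    c=eyes.calibration(cam); K=np.array(c["mtx"]);k=c["k1"]
    if "camera_from_world" in c: T=np.array(c["camera_from_world"])
    else:
        W=np.eye(4);W[:3,:3]=R.from_rotvec(st["tool_rot"]).as_matrix();W[:3,3]=st["tool_pos"]
        T=np.linalg.inv(W@np.array(c["mount"]))
    return K,k,T
def proj(P,C):
    K,k,T=C;P=np.atleast_2d(P);p=P@T[:3,:3].T+T[:3,3];s=p[:,:2]/p[:,2:];s=s*(1+k*(s**2).sum(1,keepdims=True))
    return s@K[:2,:2].T+K[:2,2]
def ray(uv,C):
    K,k,T=C;d=np.linalg.solve(K,[uv[0],uv[1],1])[:2];s=d.copy()
    for _ in range(30): s=d/(1+k*(s@s))
    v=T[:3,:3].T@np.array([s[0],s[1],1]);return -T[:3,:3].T@T[:3,3],v
def atz(uv,z,C):
    o,v=ray(uv,C);return o+v*(z-o[2])/v[2]
E
python3 - <<'E'
from h import *
print(state())
for c in ["top","scene"]:
    im=eyes.camera(c);cv2.imwrite(f"pics/{c}0.png",im[:,:,::-1])
    K,k,T=cal(c);print(c,K.tolist(),k,T.round(3).tolist())
    for n in ["tester","swing_arm","post","hood","trigger_pad_top","nest","funnel_mouth","ferrule","cup","thumb_turn","hinge_cover"]:
        print(n,[(round(d["confidence"],2),[round(float(x)) for x in d["rect"]]) for d in eyes.spot_in(c,n)[:3]])
E
```

```text
pics
{'time': 0.0, 'qpos': array([-1.25183715e+00,  2.64763141e-01,  1.60533571e+00,  2.27151346e-06,
        1.27368330e+00, -3.69127020e-02]), 'qvel': array([ 0.00019535,  0.00082075, -0.00100971, -0.00022889,  0.00135749,
        0.00090592]), 'joint_torque': array([ 1.08900936e-04, -5.02112031e+01, -3.56872416e+01,  7.28702964e-02,
        2.93278461e-02, -1.48598210e-04]), 'tool_pos': array([ 0.23492692, -0.63198529,  0.20390202]), 'tool_rot': array([-3.08985675e+00, -5.55672350e-01,  4.79702262e-04]), 'contact_force': array([-0.4607104 , -0.63152018, -0.32644264]), 'ft_torque': array([-0.00137187,  0.00786727,  0.00561106]), 'width': 1.0006014438100224}
top [[519.7296133781193, 0.0, 323.4277894248096], [0.0, 519.7296133781193, 240.5628482087497], [0.0, 0.0, 1.0]] -0.10097057417426117 [[-0.025, -1.0, -0.003, -0.088], [-0.99, 0.025, -0.139, 0.592], [0.139, -0.001, -0.99, 1.089], [0.0, 0.0, 0.0, 1.0]]
tester [(0.76, [165, 184, 318, 301])]
swing_arm [(0.73, [200, 212, 242, 305])]
post [(0.68, [197, 212, 240, 306])]
hood [(0.77, [164, 184, 318, 302])]
trigger_pad_top [(0.5, [282, 19
[... 479 characters left out ...]
0, 1.0]] -0.07460269760185564 [[0.021, 1.0, -0.002, 0.077], [0.779, -0.018, -0.627, -0.362], [-0.627, 0.012, -0.779, 1.257], [0.0, 0.0, 0.0, 1.0]]
tester [(0.58, [313, 175, 495, 351])]
swing_arm [(0.68, [411, 179, 451, 277])]
post [(0.76, [410, 177, 448, 280])]
hood [(0.79, [314, 176, 494, 348]), (0.3, [412, 178, 450, 282])]
trigger_pad_top [(0.78, [333, 245, 367, 279])]
nest [(0.74, [314, 173, 499, 347])]
funnel_mouth [(0.9, [317, 176, 495, 347]), (0.69, [192, 277, 210, 300]), (0.21, [409, 178, 447, 279])]
ferrule [(0.58, [151, 238, 169, 254])]
cup [(0.89, [440, 236, 468, 274]), (0.66, [414, 178, 452, 282])]
thumb_turn [(0.6, [191, 276, 210, 297])]
hinge_cover [(0.59, [219, 227, 246, 240])]
```

Run:
```python
from h import *
a=cv2.imread("pics/top0.png")[170:330,150:350];b=cv2.imread("pics/scene0.png")[160:360,300:510]
a=cv2.resize(a,(750,600),interpolation=cv2.INTER_CUBIC);b=cv2.resize(b,(630,600),interpolation=cv2.INTER_CUBIC)
cv2.imwrite("pics/a1.png",a);cv2.imwrite("pics/b1.png",b)
```

```text
(no output)
```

View pics/a1.png

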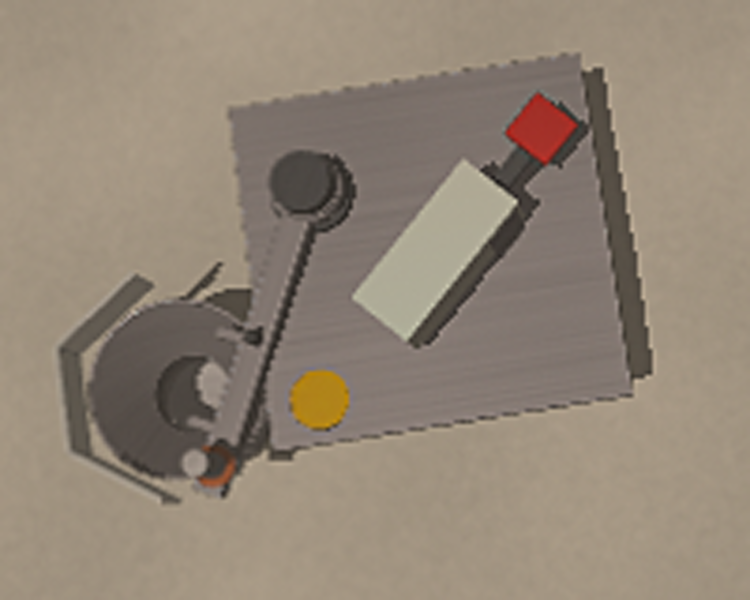

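View pics/b1.png

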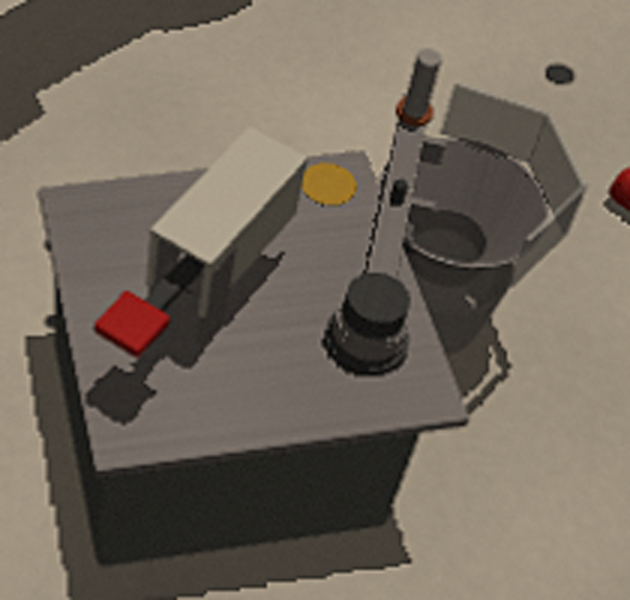

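View pics/top0.png

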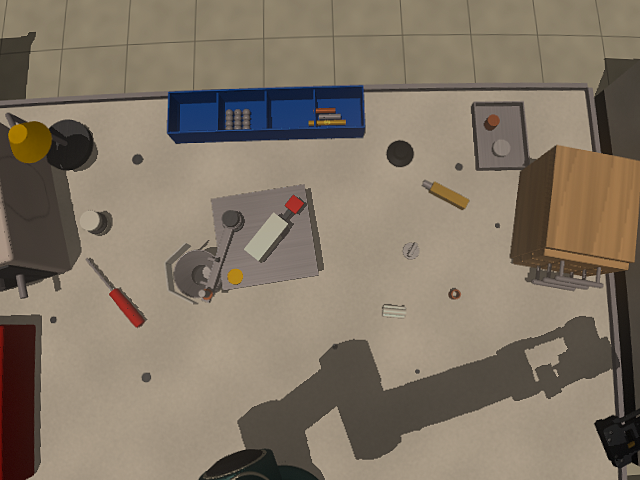

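Run:
```python
from h import *
from scipy.optimize import least_squares as LS
Ct,Cs=cal("top"),cal("scene")
t=lambda p:np.array(p)/3.75+[150,170]
s=lambda p:np.array(p)/3+[300,160]
pts=[((55,40),(230,107),(467,421)),((55,-155),(580,57),(100,468)),((-135,-155),(633,393),(40,190)),((-135,40),(275,450),(363,152)),((-111,11),(320,399),(329,184))]
def tw(q,xy,z):
    c,si=np.cos(q[2]),np.sin(q[2]);x,y=np.array(xy)/1000
    return [q[0]+c*x-si*y,q[1]+si*x+c*y,z]
f=lambda q:np.concatenate([np.r_[proj(tw(q,p,.12),Ct)[0]-t(a),proj(tw(q,p,.12),Cs)[0]-s(b)] for p,a,b in pts])
r=LS(f,[.7,.2,0],loss='soft_l1');print("pose",r.x.round(4));print(f(r.x).round(1).reshape(-1,4))
q=r.x
def inT(P):
    d=np.array(P[:2])-q[:2];c,si=np.cos(q[2]),np.sin(q[2]);return np.array([c*d[0]+si*d[1],-si*d[0]+c*d[1]])*1000
for n,a,b,z in [("post",(195,463),(428,58),.187),("hood",(435.5,250),(230,195),.193),("pad",(542,128),(132,322),.174),("nest",(320,399),(329,184),.12)]:
    A=atz(t(a),z,Ct);B=atz(s(b),z,Cs);print(n,A.round(4),B.round(4),inT(A).round(1),inT(B).round(1))
    o=least=LS(lambda P:np.r_[proj(P,Ct)[0]-t(a),proj(P,Cs)[0]-s(b)],A).x;print('   tri',o.round(4))
for n,a,b,z in [("ferr",(455.5,295),(160,246),.014),("thumb",(410,251),(200.5,286.5),.015),("hinge",(394,311),(232.5,233.5),.012),("pen",(445,194),None,.01),("blackdisk",(400,152),None,.03)]:
    A=atz(a,z,Ct);print(n,A.round(3), atz(b,z,Cs).round(3) if b else "")
for n,xy,z in [("nest",(-111,11),.12),("fun",(-93,88),.114)]: print(n,np.round(tw(q,xy,z),4))
for j in [0,1.03,1.2,1.37]:
    a=j-.45;print(j,np.round(tw(q,(-155*np.cos(a),-155*np.sin(a)),.165),4))
```

```text
pose [0.6229 0.0805 0.1288]
[[-0.8 -0.6  0.3 -1.1]
 [-0.4 -1.7 -2.4  0.3]
 [-0.5  0.1 -1.1 -1.6]
 [-1.2 -0.4 -0.1 -1.3]
 [-0.5 -0.8 -0.8 -0.1]]
post [0.4742 0.1279 0.187 ] [0.478  0.1295 0.187 ] [-141.4   66. ] [-137.5   67.1]
   tri [0.4746 0.1299 0.1837]
hood [0.578  0.0053 0.193 ] [0.5823 0.0067 0.193 ] [-54.2 -68.9] [-49.8 -68. ]
   tri [0.5787 0.0068 0.1889]
pad [ 0.6431 -0.0483  0.174 ] [ 0.647  -0.0462  0.174 ] [   3.5 -130.4] [   7.6 -128.8]
   tri [ 0.6441 -0.0466  0.17  ]
nest [0.5099 0.0762 0.12  ] [0.5117 0.0786 0.12  ] [-112.7   10.2] [-110.5   12.4]
   tri [0.5102 0.078  0.1182]
ferr [ 0.464 -0.391  0.014] [ 0.471 -0.388  0.014]
thumb [ 0.565 -0.294  0.015] [ 0.569 -0.296  0.015]
hinge [ 0.433 -0.254  0.012] [ 0.441 -0.248  0.012]
pen [ 0.693 -0.382  0.01 ] 
blackdisk [ 0.788 -0.281  0.03 ] 
nest [0.5114 0.0772 0.12  ]
fun [0.5194 0.1559 0.114 ]
0 [0.4759 0.1295 0.165 ]
1.03 [ 0.5053 -0.0203  0.165 ]
1.2 [ 0.524  -0.0388  0.165 ]
1.37 [ 0.5456 -0.0538  0.165 ]
```

```bash
cat >> h.py <<'E'
TQ=[0.6229,0.0805,0.1288]
def tw(xy,z,q=TQ):
    c,si=np.cos(q[2]),np.sin(q[2]);x,y=np.array(xy)/1000
    return np.array([q[0]+c*x-si*y,q[1]+si*x+c*y,z])
def go(P,yaw,st=None):
    """row (shift mm, turn deg) taking tool now -> TCP P, tool down, tool-x at yaw (rad)"""
    st=st or state();A=R.from_rotvec(st["tool_rot"])
    B=R.from_euler('z',yaw)*R.from_euler('x',np.pi)
    print("  xyz",(A.inv().apply(np.array(P)-st["tool_pos"])).round(4),"w",(A.inv()*B).as_rotvec(degrees=True).round(2))
def post(j,z=.165,r=155): a=j-.45;return tw((-r*np.cos(a),-r*np.sin(a)),z)
E
python3 - <<'E'
from h import *
go([.44,-.2,.26],np.radians(-18))
go(list(post(0)[:2])+[.26],-.45+.1288)
C=(cal("top"),cal("scene"))
from scipy.optimize import least_squares as LS
a=np.array([303,182])/3.75+[150,170];b=np.array([377,302])/3+[300,160]
print(LS(lambda P:np.r_[proj(P,C[0])[0]-a,proj(P,C[1])[0]-b],[.6,.08,.15]).x)
E
```

```text
xyz [ 0.3428 -0.3343 -0.0548] w [ 0.   -0.   38.39]
  xyz [ 0.4911 -0.6306 -0.0548] w [ 0.   -0.   38.79]
[0.62225095 0.08123715 0.15331152]
```

step_arm --rows '[{"grip": 0.05, "x": 0.024, "y": -0.03, "z": -0.011}, {"grip": 0.05, "x": 0.048, "y": -0.06, "z": -0.022}, {"grip": 0.05, "x": 0.072, "y": -0.09, "z": -0.033}, {"grip": 0.05, "x": 0.096, "y": -0.12, "z": -0.044}, {"grip": 0.05, "x": 0.12, "y": -0.15, "z": -0.055}]' --force 15

```text
invalid input
```

step_arm --rows '[{"grip": 0.05, "x": 0.025, "y": -0.032}, {"grip": 0.05, "x": 0.05, "y": -0.064}, {"grip": 0.05, "x": 0.075, "y": -0.096}, {"grip": 0.05, "x": 0.1, "y": -0.128}, {"grip": 0.05, "x": 0.125, "y": -0.16}]'

```text
invalid input
```

step_arm --rows '[{"grip": 0.05, "x": 0.025, "y": -0.032}, {"grip": 0.05, "x": 0.05, "y": -0.064}, {"grip": 0.05, "x": 0.075, "y": -0.096}, {"grip": 0.05, "x": 0.1, "y": -0.128}, {"grip": 0.05, "x": 0.125, "y": -0.16}]'

```text
invalid input
```

Run:
```python
from h import *
go(list(post(0)[:2])+[.215],-.45+.1288);print(state()["qpos"])
```

```text
xyz [ 0.4911 -0.6306 -0.0098] w [ 0.   -0.   38.79]
[-1.25187409e+00  2.63869984e-01  1.60399392e+00 -5.41641431e-06
  1.27369436e+00 -3.68699098e-02]
```

All seven keys are probably required in each row.

step_arm --rows '[{"grip": 0.05, "x": 0.024, "y": -0.03, "z": -0.011, "wx": 0, "wy": 0, "wz": 0}, {"grip": 0.05, "x": 0.048, "y": -0.06, "z": -0.022, "wx": 0, "wy": 0, "wz": 0}, {"grip": 0.05, "x": 0.072, "y": -0.09, "z": -0.033, "wx": 0, "wy": 0, "wz": 0}, {"grip": 0.05, "x": 0.096, "y": -0.12, "z": -0.044, "wx": 0, "wy": 0, "wz": 0}, {"grip": 0.05, "x": 0.12, "y": -0.15, "z": -0.055, "wx": 0, "wy": 0, "wz": 0}]' --force 15

```text
time: 1.62
tool_pos: [0.2955, -0.4487, 0.2606]
tool_rot: [-3.092, -0.555, -0.0]
contact_force: [1.5, -0.3, 1.2]
width: 0.646
```

step_arm --rows '[{"grip": 0.05, "x": 0.025, "y": -0.032, "z": 0, "wx": 0, "wy": 0, "wz": 0}, {"grip": 0.05, "x": 0.05, "y": -0.064, "z": 0, "wx": 0, "wy": 0, "wz": 0}, {"grip": 0.05, "x": 0.075, "y": -0.096, "z": 0, "wx": 0, "wy": 0, "wz": 0}, {"grip": 0.05, "x": 0.1, "y": -0.128, "z": 0, "wx": 0, "wy": 0, "wz": 0}, {"grip": 0.05, "x": 0.125, "y": -0.16, "z": 0, "wx": 0, "wy": 0, "wz": 0}]' --force 15

```text
time: 2.03
tool_pos: [0.3572, -0.2534, 0.261]
tool_rot: [3.092, 0.554, 0.002]
contact_force: [0.8, -0.6, 0.4]
width: 0.567
```

step_arm --rows '[{"grip": 0.05, "x": 0.025, "y": -0.032, "z": 0, "wx": 0, "wy": 0, "wz": 0}, {"grip": 0.05, "x": 0.05, "y": -0.064, "z": 0, "wx": 0, "wy": 0, "wz": 0}, {"grip": 0.05, "x": 0.075, "y": -0.096, "z": 0, "wx": 0, "wy": 0, "wz": 0}, {"grip": 0.05, "x": 0.1, "y": -0.128, "z": 0, "wx": 0, "wy": 0, "wz": 0}, {"grip": 0.05, "x": 0.125, "y": -0.16, "z": 0, "wx": 0, "wy": 0, "wz": 0}]' --force 15

```text
time: 2.45
tool_pos: [0.4191, -0.058, 0.2614]
tool_rot: [3.091, 0.553, 0.004]
contact_force: [0.7, -0.7, -1.4]
width: 0.568
```

Run:
```python
from h import *
go(list(post(0)[:2])+[.24],-.45+.1288);print(state()["qpos"])
```

```text
xyz [ 0.1182 -0.1562  0.0214] w [ 0.05 -0.15 38.7 ]
[-1.96202209e-01 -2.64703873e-01  2.02991280e+00 -3.45247656e-04
  1.37366928e+00  1.02035509e+00]
```

step_arm --rows '[{"grip": 0.05, "x": 0.024, "y": -0.031, "z": 0, "wx": 0, "wy": 0, "wz": 7}, {"grip": 0.05, "x": 0.048, "y": -0.062, "z": 0, "wx": 0, "wy": 0, "wz": 14}, {"grip": 0.05, "x": 0.072, "y": -0.094, "z": 0, "wx": 0, "wy": 0, "wz": 21}, {"grip": 0.05, "x": 0.096, "y": -0.125, "z": 0, "wx": 0, "wy": 0, "wz": 28}, {"grip": 0.05, "x": 0.118, "y": -0.156, "z": 0.01, "wx": 0, "wy": 0, "wz": 35}]' --force 15

```text
time: 2.87
tool_pos: [0.4718, 0.1123, 0.2566]
tool_rot: [-3.128, 0.292, -0.01]
contact_force: [1.4, -0.1, 0.2]
width: 0.569
```

Run:
```python
from h import *
go(list(post(0)[:2])+[.24],-.45+.1288);print(state()["qpos"])
im=eyes.camera("wrist");cv2.imwrite("pics/w1.png",im[:,:,::-1]);print(proj(post(0,.187),cal("wrist",state())))
```

```text
xyz [ 0.0007 -0.0176  0.0167] w [-0.07 -0.35  7.73]
[ 1.83496609e-01 -1.35833456e-01  1.93342440e+00 -1.51791704e-03
  1.33790172e+00  1.94087296e+00]
[[296.54416379 233.22965658]]
```

View pics/w1.png

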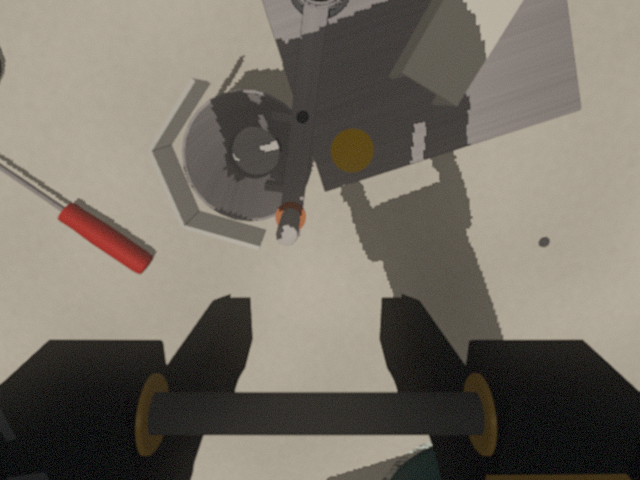

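step_arm --rows '[{"grip": 0.05, "x": 0.001, "y": -0.02, "z": 0.017, "wx": 0, "wy": 0, "wz": 7}, {"grip": 0.05, "x": 0.001, "y": -0.02, "z": 0.035, "wx": 0, "wy": 0, "wz": 7.7}, {"grip": 0.05, "x": 0.001, "y": -0.02, "z": 0.06, "wx": 0, "wy": 0, "wz": 7.7}, {"grip": 0.05, "x": 0.001, "y": -0.02, "z": 0.085, "wx": 0, "wy": 0, "wz": 7.7}, {"grip": 0.05, "x": 0.001, "y": -0.02, "z": 0.104, "wx": 0, "wy": 0, "wz": 7.7}]' --force 15

```text
time: 3.33
tool_pos: [0.4763, 0.1377, 0.1486]
tool_rot: [-3.096, 0.508, -0.003]
contact_force: [-0.3, -0.3, 0.0]
width: 0.57
```

Run:
```python
from h import *
s=state();print(s["contact_force"],s["qpos"])
# tool-frame targets: pushing finger face is 25mm behind centre (tool -y); post contact 7mm -> centre is +18mm ahead of post along tangent
def tgt(j,off): 
    a=j-.45; t=np.array([np.sin(a+TQ[2]),-np.cos(a+TQ[2]),0]);return post(j,.152)+off*t
go(tgt(0,0),-.45+.1288)
go(tgt(0,.013),-.45+.1288)
for j in [.1,.2,.3,.4,.5]:go(tgt(j,.018),j-.45+.1288)
```

```text
[-0.26608511 -0.29187159  0.04790921] [ 0.22852686 -0.03611395  2.04426556  0.00379939  1.13004856  2.12304242]
  xyz [ 0.0022  0.0079 -0.0034] w [-0.27 -0.06 -0.24]
  xyz [ 0.0022  0.0209 -0.0035] w [-0.27 -0.06 -0.24]
  xyz [ 0.0049  0.0413 -0.0036] w [-0.27 -0.08 -5.97]
  xyz [ 0.0091  0.0563 -0.0036] w [ -0.26  -0.09 -11.7 ]
  xyz [ 0.0147  0.0709 -0.0037] w [ -0.26  -0.1  -17.43]
  xyz [ 0.0218  0.0848 -0.0038] w [ -0.25  -0.12 -23.16]
  xyz [ 0.0302  0.0979 -0.0038] w [ -0.25  -0.13 -28.88]
```

step_arm --rows '[{"grip": 0.05, "x": 0.002, "y": 0.008, "z": -0.003, "wx": 0, "wy": 0, "wz": 0}, {"grip": 0.05, "x": 0.002, "y": 0.016, "z": -0.003, "wx": 0, "wy": 0, "wz": 0}, {"grip": 0.05, "x": 0.002, "y": 0.022, "z": -0.003, "wx": 0, "wy": 0, "wz": 0}, {"grip": 0.05, "x": 0.0025, "y": 0.026, "z": -0.003, "wx": 0, "wy": 0, "wz": 0}, {"grip": 0.05, "x": 0.003, "y": 0.03, "z": -0.003, "wx": 0, "wy": 0, "wz": -1.5}]' --force 15

```text
time: 3.75
tool_pos: [0.471, 0.1078, 0.1537]
tool_rot: [-3.1, 0.468, -0.009]
contact_force: [0.3, -0.4, 0.1]
width: 0.567
```

```bash
cat >> h.py <<'E'
def tgt(j,off=.018,z=.152): 
    a=j-.45; t=np.array([np.sin(a+TQ[2]),-np.cos(a+TQ[2]),0]);return post(j,z)+off*t
def tool_j(off=.018):
    s=state();p=np.array(s["tool_pos"])
    from scipy.optimize import minimize_scalar as m
    j=m(lambda j:np.linalg.norm((tgt(j,off)-p)[:2]),bounds=(-.3,1.7),method='bounded').x
    a=j-.45; t=np.array([np.sin(a+TQ[2]),-np.cos(a+TQ[2]),0]);F=s["contact_force"]
    print("j",round(j,4),"radial err",((tgt(j,off)-p)[:2]*1000).round(1),"F",F.round(1),"tang",round(-F@t,2));return j
E
python3 - <<'E'
from h import *
j=tool_j()
for d in [.05,.1,.15,.2,.25]:go(tgt(j+d),j+d-.45+.1288)
E
```

```text
j 0.028 radial err [-1.6  0.3] F [ 0.3 -0.4  0.1] tang -0.28
  xyz [-0.0005  0.0079  0.0017] w [-0.39 -0.28 -3.25]
  xyz [0.001  0.0156 0.0016] w [-0.38 -0.29 -6.12]
  xyz [0.0029 0.0231 0.0016] w [-0.37 -0.3  -8.98]
  xyz [0.0052 0.0306 0.0015] w [ -0.36  -0.31 -11.85]
  xyz [0.0079 0.0379 0.0015] w [ -0.36  -0.32 -14.71]
```

step_arm --rows '[{"grip": 0.05, "x": 0, "y": 0.004, "z": 0, "wx": 0, "wy": 0, "wz": -1.5}, {"grip": 0.05, "x": 0, "y": 0.008, "z": 0.001, "wx": 0, "wy": 0, "wz": -3.2}, {"grip": 0.05, "x": 0, "y": 0.012, "z": 0.001, "wx": 0, "wy": 0, "wz": -4.5}, {"grip": 0.05, "x": 0.001, "y": 0.0155, "z": 0.001, "wx": 0, "wy": 0, "wz": -6}, {"grip": 0.05, "x": 0.001, "y": 0.0155, "z": 0.001, "wx": 0, "wy": 0, "wz": -6}]' --force 15

```text
time: 4.17
tool_pos: [0.4684, 0.0918, 0.1545]
tool_rot: [-3.12, 0.306, -0.015]
contact_force: [-0.1, 0.1, 0.4]
width: 0.568
```

Run:
```python
from h import *
j=tool_j();print(state()["width"])
im=eyes.camera("top");cv2.imwrite("pics/t2.png",cv2.resize(im[170:330,150:350,::-1],(750,600)))
C=cal("top")
print(((proj(post(0,.187),C)-[150,170])*3.75))
for d in [.05,.1,.15,.2,.25]:go(tgt(j+d),j+d-.45+.1288)
```

```text
j 0.1323 radial err [-1.1  0.1] F [-0.1  0.1  0.4] tang 0.04
0.5677297442505225
[[191.95617364 459.84829288]]
  xyz [0.0001 0.0082 0.0023] w [-0.41 -0.49 -3.32]
  xyz [0.0017 0.0158 0.0022] w [-0.4  -0.5  -6.19]
  xyz [0.0036 0.0234 0.0022] w [-0.38 -0.51 -9.05]
  xyz [0.0059 0.0308 0.0021] w [ -0.37  -0.52 -11.92]
  xyz [0.0085 0.0382 0.0021] w [ -0.36  -0.53 -14.78]
```

View pics/t2.png

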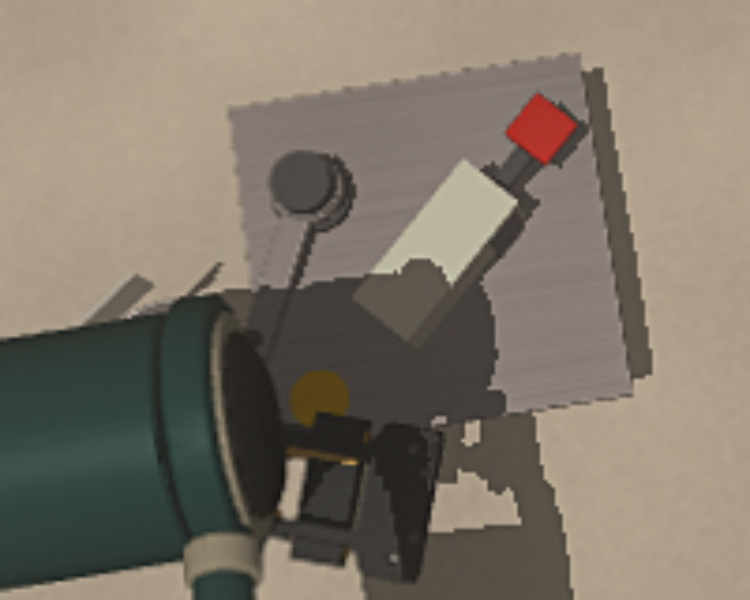

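Run:
```python
from h import *
s=state();im=eyes.camera("wrist");cv2.imwrite("pics/w2.png",im[:,:,::-1]);C=cal("wrist",s)
print(s["tool_pos"],proj([s["tool_pos"],post(0,.187),post(0,.142),tw((-111,11),.12),tw((0,0),.153)],C).round())
print(eyes.calibration("wrist")["mount"])
```

```text
[0.4683589  0.09214338 0.15431832] [[ 316.  280.]
 [ 218.  314.]
 [ 239.  270.]
 [ 329.  172.]
 [ 263. -115.]]
[[-7.18341546e-04 -9.49233051e-01 -3.14572883e-01  8.13371060e-02]
 [ 9.99999619e-01 -8.37613770e-04  2.43979713e-04 -1.28411061e-04]
 [-4.95084186e-04 -3.14572588e-01  9.49233292e-01 -1.80274679e-01]
 [ 0.00000000e+00  0.00000000e+00  0.00000000e+00  1.00000000e+00]]
```

View pics/w2.png

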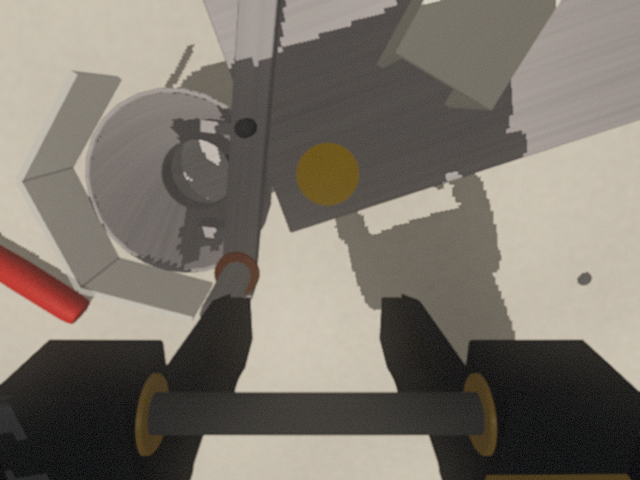

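Run:
```python
from h import *
c=eyes.calibration("wrist");K=np.array(c["mtx"]);T=np.linalg.inv(np.array(c["mount"]));C=(K,c["k1"],T);print(K,c["k1"])
for x in [0,.009]:
  for h in [0,.01,.02,.03,.04]:
    print(x,h,proj([[x,-.025,-h],[x,.025,-h],[x,-.0425,-h]],C).round().tolist())
```

```text
[[423.19269375   0.         315.61733562]
 [  0.         423.19269375 236.37225521]
 [  0.           0.           1.        ]] -0.012470628623680357
0 0 [[262.0, 281.0], [370.0, 280.0], [224.0, 281.0]]
0 0.01 [[259.0, 290.0], [372.0, 290.0], [220.0, 290.0]]
0 0.02 [[256.0, 300.0], [375.0, 300.0], [215.0, 300.0]]
0 0.03 [[253.0, 312.0], [379.0, 312.0], [209.0, 312.0]]
0 0.04 [[249.0, 325.0], [383.0, 324.0], [203.0, 325.0]]
0.009 0 [[261.0, 263.0], [370.0, 262.0], [223.0, 263.0]]
0.009 0.01 [[258.0, 271.0], [373.0, 271.0], [218.0, 271.0]]
0.009 0.02 [[255.0, 281.0], [376.0, 280.0], [213.0, 281.0]]
0.009 0.03 [[252.0, 291.0], [380.0, 291.0], [207.0, 291.0]]
0.009 0.04 [[248.0, 303.0], [384.0, 303.0], [201.0, 303.0]]
```

step_arm --rows '[{"grip": 0.05, "x": 0, "y": 0, "z": -0.03, "wx": 0, "wy": 0, "wz": 0}, {"grip": 0.02, "x": 0, "y": 0, "z": -0.06, "wx": 0, "wy": 0, "wz": -7}, {"grip": 0, "x": 0, "y": 0, "z": -0.09, "wx": 0, "wy": 0, "wz": -14}, {"grip": 0, "x": 0, "y": 0, "z": -0.09, "wx": 0, "wy": 0, "wz": -21}, {"grip": 0, "x": 0, "y": 0, "z": -0.09, "wx": 0, "wy": 0, "wz": -28}]' --force 15

```text
time: 4.68
tool_pos: [0.4696, 0.0922, 0.2479]
tool_rot: [-3.103, -0.465, -0.026]
contact_force: [0.0, 0.0, -0.5]
width: 0.29
```

step_arm --rows '[{"grip": 0, "x": 0, "y": 0, "z": 0, "wx": 0, "wy": 0, "wz": -7}, {"grip": 0, "x": 0, "y": 0, "z": 0, "wx": 0, "wy": 0, "wz": -14}, {"grip": 0, "x": 0, "y": 0, "z": 0, "wx": 0, "wy": 0, "wz": -21}, {"grip": 0, "x": 0, "y": 0, "z": 0, "wx": 0, "wy": 0, "wz": -28}, {"grip": 0, "x": 0, "y": 0, "z": 0, "wx": 0, "wy": 0, "wz": -35}]' --force 15

```text
time: 5.1
tool_pos: [0.4699, 0.0924, 0.2487]
tool_rot: [2.818, 1.385, 0.029]
contact_force: [-0.6, 0.3, 0.2]
width: 0.004
```

Run:
```python
from h import *
print(state()["width"],state()["qpos"]);go(tgt(0,-.03,.225),np.pi/2-.45+.1288);go(tgt(0,-.03,.16),np.pi/2-.45+.1288)
```

```text
0.004214244489574857 [ 0.13850109 -0.15367517  1.963413    0.00472343  1.31380176  0.7945395 ]
  xyz [ 0.0609 -0.0281  0.0244] w [  0.69  -0.82 -19.25]
  xyz [ 0.0599 -0.0287  0.0894] w [  0.69  -0.82 -19.25]
```

step_arm --rows '[{"grip": 0, "x": 0.03, "y": -0.014, "z": 0.0, "wx": 0.3, "wy": -0.4, "wz": -7}, {"grip": 0, "x": 0.06, "y": -0.028, "z": 0.01, "wx": 0.7, "wy": -0.8, "wz": -14}, {"grip": 0, "x": 0.06, "y": -0.0285, "z": 0.035, "wx": 0.7, "wy": -0.8, "wz": -19.2}, {"grip": 0, "x": 0.06, "y": -0.0285, "z": 0.065, "wx": 0.7, "wy": -0.8, "wz": -19.2}, {"grip": 0, "x": 0.06, "y": -0.0285, "z": 0.089, "wx": 0.7, "wy": -0.8, "wz": -19.2}]' --force 15

```text
time: 5.52
tool_pos: [0.4858, 0.1588, 0.1597]
tool_rot: [-2.548, -1.838, -0.002]
contact_force: [-0.5, -0.4, 0.0]
width: 0.005
```

```bash
cat >> h.py <<'E'
def goj(js,off=-.016,z=.16):
    for j in js: print(round(j,3),end='');go(tgt(j,off,z),np.pi/2+j-.45+.1288)
E
python3 - <<'E'
from h import *
j=tool_j(-.016);goj([-.02,.03,.06,.1,.15])
E
```

```text
j -0.0949 radial err [ 1.8 -1. ] F [-0.5 -0.4  0. ] tang -0.56
-0.02  xyz [-0.0119  0.0002 -0.0003] w [ 0.04 -0.06  1.16]
0.03  xyz [-0.0197 -0.0006 -0.0003] w [ 0.04 -0.06 -1.7 ]
0.06  xyz [-0.0243 -0.0008 -0.0004] w [ 0.04 -0.06 -3.42]
0.1  xyz [-0.0306 -0.001  -0.0004] w [ 0.04 -0.06 -5.71]
0.15  xyz [-0.0384 -0.0008 -0.0004] w [ 0.04 -0.06 -8.58]
```

step_arm --rows '[{"grip": 0, "x": -0.008, "y": 0, "z": 0, "wx": 0, "wy": 0, "wz": 0}, {"grip": 0, "x": -0.014, "y": 0, "z": 0, "wx": 0, "wy": 0, "wz": 0}, {"grip": 0, "x": -0.018, "y": 0, "z": 0, "wx": 0, "wy": 0, "wz": -1}, {"grip": 0, "x": -0.022, "y": -0.0005, "z": 0, "wx": 0, "wy": 0, "wz": -2.5}, {"grip": 0, "x": -0.026, "y": -0.001, "z": 0, "wx": 0, "wy": 0, "wz": -4}]' --force 15

```text
time: 5.93
tool_pos: [0.4783, 0.134, 0.1626]
tool_rot: [2.48, 1.926, 0.009]
contact_force: [0.0, -0.6, 0.6]
width: 0.007
```

Run:
```python
from h import *
j=tool_j(-.016);goj(j+np.array([.05,.1,.15,.2,.25]))
```

```text
j 0.0694 radial err [-1.6  0.6] F [ 0.  -0.6  0.6] tang -0.61
0.119  xyz [-0.0076 -0.0023  0.0025] w [ 0.29 -0.17 -2.77]
0.169  xyz [-0.0154 -0.0025  0.0025] w [ 0.29 -0.17 -5.63]
0.219  xyz [-0.0232 -0.0024  0.0025] w [ 0.3  -0.16 -8.5 ]
0.269  xyz [-0.0309 -0.0018  0.0025] w [  0.3   -0.15 -11.36]
0.319  xyz [-0.0387 -0.0009  0.0025] w [  0.3   -0.15 -14.23]
```

Run:
```python
from h import *
s=state();C=cal("scene")
im=eyes.camera("scene");print(((proj([s["tool_pos"],s["tool_pos"]+np.array([0,0,.03]),post(0,.187),post(0,.142)],C)-[380,120])*5).round())
w=eyes.camera("wrist");print(proj([s["tool_pos"],post(0,.187),post(0,.142)],cal("wrist",s)).round()*.6)
a=cv2.resize(im[120:240,380:480],(500,600),interpolation=cv2.INTER_CUBIC);w=cv2.resize(w,(384,288))
o=np.zeros((600,800,3),np.uint8);o[:,:416]=a[:,:416];o[:288,416:]=w
cv2.imwrite("pics/m3.png",o[:,:,::-1])
```

```text
[[312. 349.]
 [330. 285.]
 [312. 292.]
 [286. 386.]]
[[190.2 169.2]
 [188.4 190.2]
 [188.4 164.4]]
```

View pics/m3.png

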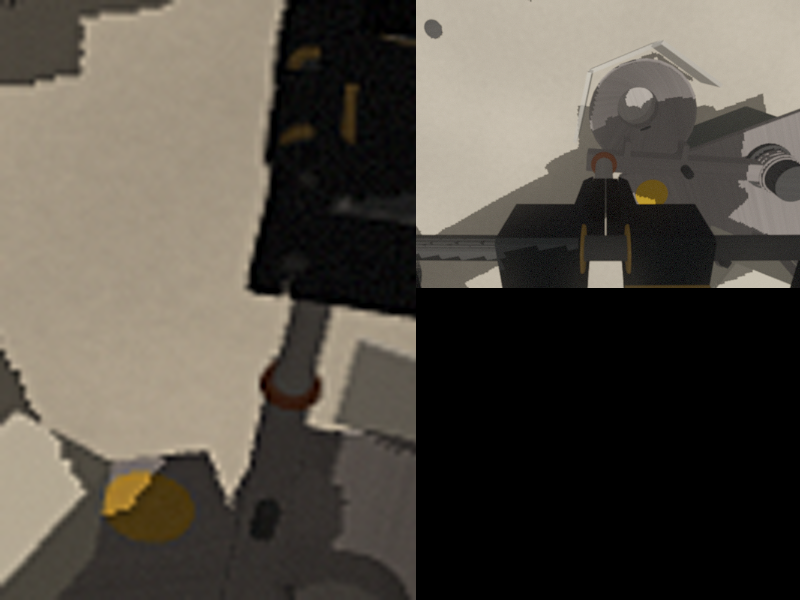

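Run:
```python
from h import *
s=state();C=cal("scene");A=R.from_rotvec(s["tool_rot"])
for h in [.04,.064,.08,.094,.11]:
    P=[A.apply([x,y,-h])+s["tool_pos"] for x,y in [(-.0375,.0935),(.0375,.0935),(-.0375,-.0935)]]
    print(h,((proj(P,C)-[380,120])*5).round().tolist())
```

```text
0.04 [[196.0, 444.0], [441.0, 485.0], [244.0, 73.0]]
0.064 [[209.0, 389.0], [461.0, 431.0], [256.0, 18.0]]
0.08 [[218.0, 351.0], [474.0, 393.0], [264.0, -20.0]]
0.094 [[226.0, 317.0], [486.0, 359.0], [271.0, -54.0]]
0.11 [[236.0, 276.0], [500.0, 319.0], [280.0, -94.0]]
```

step_arm --rows '[{"grip": 0, "x": 0.013, "y": -0.001, "z": 0, "wx": 0, "wy": 0, "wz": 2}, {"grip": 0, "x": 0.026, "y": -0.002, "z": 0.0, "wx": 0.2, "wy": 0, "wz": 4}, {"grip": 0, "x": 0.026, "y": -0.002, "z": 0.015, "wx": 0.3, "wy": -0.2, "wz": 4}, {"grip": 0, "x": 0.026, "y": -0.002, "z": 0.03, "wx": 0.3, "wy": -0.2, "wz": 4}, {"grip": 0, "x": 0.026, "y": -0.002, "z": 0.038, "wx": 0.3, "wy": -0.2, "wz": 4}]' --force 15

```text
time: 6.45
tool_pos: [0.4834, 0.1598, 0.1249]
tool_rot: [2.549, 1.836, 0.001]
contact_force: [0.4, 0.3, 0.3]
width: 0.004
```

Run:
```python
from h import *
j=tool_j(-.016);goj([-.02,.0,.03,.06,.1,.15],z=.126)
```

```text
j -0.0928 radial err [ 4.  -2.3] F [0.4 0.3 0.3] tang 0.42
-0.02  xyz [-0.0121  0.0027 -0.0011] w [ 0.04 -0.03  1.09]
0.0  xyz [-0.0152  0.0024 -0.0011] w [ 0.04 -0.03 -0.06]
0.03  xyz [-0.0198  0.002  -0.0011] w [ 0.04 -0.03 -1.77]
0.06  xyz [-0.0245  0.0017 -0.0011] w [ 0.04 -0.03 -3.49]
0.1  xyz [-0.0307  0.0016 -0.0011] w [ 0.04 -0.03 -5.79]
0.15  xyz [-0.0385  0.0017 -0.0011] w [ 0.04 -0.03 -8.65]
```

step_arm --rows '[{"grip": 0, "x": -0.008, "y": 0.002, "z": 0, "wx": 0, "wy": 0, "wz": 0.5}, {"grip": 0, "x": -0.012, "y": 0.0025, "z": 0, "wx": 0, "wy": 0, "wz": 0.5}, {"grip": 0, "x": -0.016, "y": 0.002, "z": 0, "wx": 0, "wy": 0, "wz": 0}, {"grip": 0, "x": -0.02, "y": 0.002, "z": 0, "wx": 0, "wy": 0, "wz": -2}, {"grip": 0, "x": -0.023, "y": 0.002, "z": 0, "wx": 0, "wy": 0, "wz": -3}]' --force 15

```text
time: 6.87
tool_pos: [0.4788, 0.1377, 0.126]
tool_rot: [-2.499, -1.903, -0.006]
contact_force: [0.0, 4.8, 0.2]
width: 0.004
```

Run:
```python
from h import *
j=tool_j(-.016);goj(j+np.array([.05,.1,.15,.2,.25]),z=.126)
```

```text
j 0.0462 radial err [-0.7  0.3] F [0.  4.8 0.2] tang 4.64
0.096  xyz [-0.0077 -0.0014 -0.    ] w [ 0.12 -0.19 -2.54]
0.146  xyz [-0.0155 -0.0016 -0.    ] w [ 0.13 -0.19 -5.4 ]
0.196  xyz [-0.0233 -0.0015 -0.0001] w [ 0.13 -0.18 -8.27]
0.246  xyz [-0.031  -0.001  -0.0001] w [  0.14  -0.18 -11.13]
0.296  xyz [-0.0388 -0.0001 -0.0001] w [  0.14  -0.18 -14.  ]
```

step_arm --rows '[{"grip": 0, "x": -0.006, "y": -0.001, "z": 0, "wx": 0, "wy": 0, "wz": -2.2}, {"grip": 0, "x": -0.012, "y": -0.0015, "z": 0, "wx": 0, "wy": 0, "wz": -4.4}, {"grip": 0, "x": -0.019, "y": -0.0015, "z": 0, "wx": 0, "wy": 0, "wz": -6.7}, {"grip": 0, "x": -0.026, "y": -0.0013, "z": 0, "wx": 0, "wy": 0, "wz": -9.3}, {"grip": 0, "x": -0.033, "y": -0.0008, "z": 0, "wx": 0, "wy": 0, "wz": -11.9}]' --force 15

```text
time: 7.28
tool_pos: [0.4702, 0.1068, 0.1268]
tool_rot: [2.287, 2.154, 0.012]
contact_force: [3.7, 5.9, -3.5]
width: 0.006
```

Run:
```python
from h import *
j=tool_j(-.016);goj(j+np.array([.05,.1,.15,.2,.25]),z=.126)
```

```text
j 0.2536 radial err [-0.9  0.2] F [ 3.7  5.9 -3.5] tang 6.12
0.304  xyz [-0.0077 -0.0016  0.0008] w [ 0.33 -0.31 -2.42]
0.354  xyz [-0.0155 -0.0019  0.0007] w [ 0.34 -0.3  -5.29]
0.404  xyz [-0.0232 -0.0017  0.0007] w [ 0.34 -0.29 -8.15]
0.454  xyz [-0.031  -0.0012  0.0007] w [  0.35  -0.28 -11.02]
0.504  xyz [-0.0388 -0.0003  0.0006] w [  0.36  -0.27 -13.88]
```

step_arm --rows '[{"grip": 0, "x": -0.007, "y": -0.001, "z": 0.0004, "wx": 0.2, "wy": -0.2, "wz": -2.4}, {"grip": 0, "x": -0.0145, "y": -0.0015, "z": 0.0007, "wx": 0.3, "wy": -0.3, "wz": -5}, {"grip": 0, "x": -0.022, "y": -0.0017, "z": 0.0007, "wx": 0.3, "wy": -0.3, "wz": -7.8}, {"grip": 0, "x": -0.0295, "y": -0.0013, "z": 0.0007, "wx": 0.3, "wy": -0.3, "wz": -10.5}, {"grip": 0, "x": -0.037, "y": -0.0005, "z": 0.0006, "wx": 0.3, "wy": -0.3, "wz": -13.3}]' --force 15

```text
time: 7.7
tool_pos: [0.4683, 0.0708, 0.1269]
tool_rot: [2.019, 2.405, 0.007]
contact_force: [2.2, 7.0, -2.9]
width: 0.007
```

Run:
```python
from h import *
j=tool_j(-.016);goj(j+np.array([.05,.1,.15,.2,.25]),z=.126)
```

```text
j 0.4865 radial err [-1.  -0.1] F [ 2.2  7.  -2.9] tang 6.54
0.536  xyz [-0.0077 -0.0016  0.0009] w [ 0.23 -0.12 -2.37]
0.586  xyz [-0.0154 -0.0019  0.0009] w [ 0.23 -0.11 -5.23]
0.636  xyz [-0.0232 -0.0018  0.0008] w [ 0.24 -0.1  -8.1 ]
0.686  xyz [-0.031  -0.0013  0.0008] w [  0.24  -0.1  -10.96]
0.736  xyz [-0.0387 -0.0004  0.0008] w [  0.24  -0.09 -13.83]
```

step_arm --rows '[{"grip": 0, "x": -0.007, "y": -0.001, "z": 0.0004, "wx": 0.2, "wy": -0.1, "wz": -2.4}, {"grip": 0, "x": -0.0145, "y": -0.0016, "z": 0.0008, "wx": 0.2, "wy": -0.1, "wz": -5}, {"grip": 0, "x": -0.022, "y": -0.0018, "z": 0.0008, "wx": 0.2, "wy": -0.1, "wz": -7.8}, {"grip": 0, "x": -0.0295, "y": -0.0014, "z": 0.0008, "wx": 0.2, "wy": -0.1, "wz": -10.5}, {"grip": 0, "x": -0.037, "y": -0.0006, "z": 0.0008, "wx": 0.2, "wy": -0.1, "wz": -13.3}]' --force 15

```text
time: 8.12
tool_pos: [0.4748, 0.0356, 0.1269]
tool_rot: [1.726, 2.625, 0.008]
contact_force: [1.8, 8.5, -2.2]
width: 0.005
```

step_arm --rows '[{"grip": 0, "x": -0.006, "y": -0.001, "z": 0.0004, "wx": 0.2, "wy": -0.1, "wz": -2.2}, {"grip": 0, "x": -0.012, "y": -0.0016, "z": 0.0008, "wx": 0.2, "wy": -0.1, "wz": -4.2}, {"grip": 0, "x": -0.017, "y": -0.0018, "z": 0.0008, "wx": 0.2, "wy": -0.1, "wz": -6}, {"grip": 0, "x": -0.022, "y": -0.0018, "z": 0.0008, "wx": 0.2, "wy": -0.1, "wz": -7.8}, {"grip": 0, "x": -0.026, "y": -0.0016, "z": 0.0008, "wx": 0.2, "wy": -0.1, "wz": -9.2}]' --force 15

```text
time: 8.53
tool_pos: [0.4839, 0.0127, 0.1268]
tool_rot: [-1.509, -2.754, -0.008]
contact_force: [1.1, 8.7, -0.1]
width: 0.008
```

Run:
```python
from h import *
j=tool_j(-.016);goj(j+np.arange(1,6)*.02,z=.126);print(state()["qpos"])
```

```text
j 0.8779 radial err [-1.  -0.5] F [ 1.1  8.7 -0.1] tang 6.82
0.898  xyz [-0.003  -0.0015  0.0008] w [ 0.22 -0.18 -0.47]
0.918  xyz [-0.0061 -0.0017  0.0008] w [ 0.22 -0.18 -1.62]
0.938  xyz [-0.0092 -0.0019  0.0008] w [ 0.22 -0.18 -2.76]
0.958  xyz [-0.0123 -0.0021  0.0007] w [ 0.22 -0.18 -3.91]
0.978  xyz [-0.0154 -0.0021  0.0007] w [ 0.22 -0.17 -5.05]
[-0.02894753 -0.03643843  2.08762088  0.00539649  1.08910293 -0.59990626]
```

step_arm --rows '[{"grip": 0, "x": -0.003, "y": -0.001, "z": 0.0004, "wx": 0.2, "wy": -0.1, "wz": -0.5}, {"grip": 0, "x": -0.006, "y": -0.0016, "z": 0.0008, "wx": 0.2, "wy": -0.1, "wz": -1.6}, {"grip": 0, "x": -0.009, "y": -0.0018, "z": 0.0008, "wx": 0.2, "wy": -0.1, "wz": -2.7}, {"grip": 0, "x": -0.012, "y": -0.002, "z": 0.0008, "wx": 0.2, "wy": -0.1, "wz": -3.8}, {"grip": 0, "x": -0.014, "y": -0.002, "z": 0.0008, "wx": 0.2, "wy": -0.1, "wz": -4.6}]' --force 15

```text
time: 8.95
tool_pos: [0.4895, 0.002, 0.1267]
tool_rot: [-1.396, -2.811, -0.008]
contact_force: [-0.4, 10.7, 0.3]
width: 0.005
```

Run:
```python
from h import *
j=tool_j(-.016);goj(j+np.arange(1,6)*.01,z=.126)
```

```text
j 0.9558 radial err [-0.9 -0.6] F [-0.4 10.7  0.3] tang 8.9
0.966  xyz [-0.0014 -0.0013  0.0007] w [ 0.2  -0.3   0.23]
0.976  xyz [-0.003  -0.0014  0.0007] w [ 0.2  -0.3  -0.35]
0.986  xyz [-0.0045 -0.0016  0.0007] w [ 0.2  -0.3  -0.92]
0.996  xyz [-0.0061 -0.0017  0.0007] w [ 0.2  -0.3  -1.49]
1.006  xyz [-0.0076 -0.0018  0.0007] w [ 0.2  -0.29 -2.06]
```

step_arm --rows '[{"grip": 0, "x": -0.0015, "y": -0.0005, "z": 0, "wx": 0, "wy": 0, "wz": -0.5}, {"grip": 0, "x": -0.003, "y": -0.0005, "z": 0, "wx": 0, "wy": 0, "wz": -1}, {"grip": 0, "x": -0.004, "y": -0.0005, "z": 0, "wx": 0, "wy": 0, "wz": -1.5}, {"grip": 0, "x": -0.005, "y": -0.0005, "z": 0, "wx": 0, "wy": 0, "wz": -1.9}]' --force 15

```text
time: 9.28
tool_pos: [0.4907, 0.0001, 0.1269]
tool_rot: [-1.348, -2.829, -0.014]
contact_force: [-3.2, 7.6, 0.0]
width: 0.007
```

step_arm --rows '[{"grip": 0, "x": -0.0015, "y": -0.0005, "z": 0, "wx": 0, "wy": 0, "wz": -0.2}, {"grip": 0, "x": -0.003, "y": -0.0005, "z": 0, "wx": 0, "wy": 0, "wz": -0.7}, {"grip": 0, "x": -0.0045, "y": -0.0005, "z": 0, "wx": 0, "wy": 0, "wz": -1.2}, {"grip": 0, "x": -0.006, "y": -0.0005, "z": 0, "wx": 0, "wy": 0, "wz": -1.6}, {"grip": 0, "x": -0.007, "y": -0.0005, "z": 0, "wx": 0, "wy": 0, "wz": -2}]' --force 15

```text
time: 9.7
tool_pos: [0.493, -0.0037, 0.1269]
tool_rot: [-1.297, -2.848, -0.017]
contact_force: [-3.2, 9.2, 0.4]
width: 0.005
```

Run:
```python
from h import *
j=tool_j(-.016);goj(j+np.arange(0,6)*.01,z=.126)
```

```text
j 0.9992 radial err [-0.8 -0.5] F [-3.2  9.2  0.4] tang 9.13
0.999  xyz [ 0.0001 -0.001   0.0009] w [ 0.29 -0.88  2.18]
1.009  xyz [-0.0014 -0.0012  0.0009] w [ 0.29 -0.88  1.6 ]
1.019  xyz [-0.003  -0.0014  0.0009] w [ 0.3  -0.88  1.03]
1.029  xyz [-0.0045 -0.0016  0.0008] w [ 0.3  -0.88  0.46]
1.039  xyz [-0.0061 -0.0017  0.0008] w [ 0.3  -0.87 -0.12]
1.049  xyz [-0.0076 -0.0019  0.0008] w [ 0.31 -0.87 -0.69]
```

step_arm --rows '[{"grip": 0, "x": -0.0015, "y": -0.001, "z": 0.0005, "wx": 0, "wy": -0.5, "wz": 0}, {"grip": 0, "x": -0.003, "y": -0.001, "z": 0.0005, "wx": 0, "wy": -0.5, "wz": 0}, {"grip": 0, "x": -0.0045, "y": -0.001, "z": 0.0005, "wx": 0, "wy": -0.5, "wz": 0}, {"grip": 0, "x": -0.006, "y": -0.001, "z": 0.0005, "wx": 0, "wy": -0.5, "wz": 0}, {"grip": 0, "x": -0.007, "y": -0.001, "z": 0.0005, "wx": 0, "wy": -0.5, "wz": 0}]' --force 15

```text
time: 10.12
tool_pos: [0.4955, -0.0076, 0.1268]
tool_rot: [-1.3, -2.852, -0.016]
contact_force: [-3.0, 9.1, 1.8]
width: 0.008
```

step_arm --rows '[{"grip": 0, "x": -0.0015, "y": -0.001, "z": 0.0005, "wx": 0, "wy": -0.5, "wz": -0.5}, {"grip": 0, "x": -0.003, "y": -0.001, "z": 0.0005, "wx": 0, "wy": -0.5, "wz": -1}, {"grip": 0, "x": -0.0045, "y": -0.001, "z": 0.0005, "wx": 0, "wy": -0.5, "wz": -1.5}, {"grip": 0, "x": -0.006, "y": -0.001, "z": 0.0005, "wx": 0, "wy": -0.5, "wz": -2}, {"grip": 0, "x": -0.007, "y": -0.001, "z": 0.0005, "wx": 0, "wy": -0.5, "wz": -2.3}]' --force 15

```text
time: 10.53
tool_pos: [0.498, -0.0115, 0.1267]
tool_rot: [-1.245, -2.881, -0.016]
contact_force: [-3.6, 8.5, 2.6]
width: 0.005
```

step_arm --rows '[{"grip": 0, "x": -0.0015, "y": -0.001, "z": 0.0005, "wx": 0, "wy": -0.5, "wz": -0.5}, {"grip": 0, "x": -0.003, "y": -0.001, "z": 0.0005, "wx": 0, "wy": -0.5, "wz": -1}, {"grip": 0, "x": -0.0045, "y": -0.001, "z": 0.0005, "wx": 0, "wy": -0.5, "wz": -1.5}, {"grip": 0, "x": -0.006, "y": -0.001, "z": 0.0005, "wx": 0, "wy": -0.5, "wz": -2}, {"grip": 0, "x": -0.007, "y": -0.001, "z": 0.0005, "wx": 0, "wy": -0.5, "wz": -2.3}]' --force 15

```text
time: 10.95
tool_pos: [0.5007, -0.0153, 0.1267]
tool_rot: [1.188, 2.907, 0.015]
contact_force: [-3.4, 8.8, 2.2]
width: 0.007
```

Run:
```python
from h import *
j=tool_j(-.016);goj(j+np.arange(0,6)*.01,z=.126)
```

```text
j 1.0887 radial err [-0.4 -0.3] F [-3.4  8.8  2.2] tang 8.74
1.089  xyz [ 0.0001 -0.0005  0.0006] w [ 0.53 -0.15  1.58]
1.099  xyz [-0.0015 -0.0007  0.0006] w [ 0.53 -0.14  1.01]
1.109  xyz [-0.003  -0.0009  0.0006] w [ 0.53 -0.14  0.44]
1.119  xyz [-0.0046 -0.0011  0.0006] w [ 0.53 -0.14 -0.14]
1.129  xyz [-0.0061 -0.0012  0.0006] w [ 0.53 -0.14 -0.71]
1.139  xyz [-0.0077 -0.0014  0.0006] w [ 0.53 -0.13 -1.28]
```

step_arm --rows '[{"grip": 0, "x": -0.0015, "y": -0.001, "z": 0.0005, "wx": 0.3, "wy": -0.1, "wz": 0}, {"grip": 0, "x": -0.003, "y": -0.001, "z": 0.0005, "wx": 0.3, "wy": -0.1, "wz": 0}, {"grip": 0, "x": -0.0045, "y": -0.001, "z": 0.0005, "wx": 0.3, "wy": -0.1, "wz": -0.5}, {"grip": 0, "x": -0.006, "y": -0.001, "z": 0.0005, "wx": 0.3, "wy": -0.1, "wz": -0.8}, {"grip": 0, "x": -0.007, "y": -0.001, "z": 0.0005, "wx": 0.3, "wy": -0.1, "wz": -1}]' --force 15

```text
time: 11.37
tool_pos: [0.5036, -0.0191, 0.1267]
tool_rot: [-1.162, -2.916, -0.01]
contact_force: [-2.5, 8.2, 1.9]
width: 0.004
```

step_arm --rows '[{"grip": 0, "x": -0.0015, "y": -0.001, "z": 0.0005, "wx": 0.3, "wy": -0.1, "wz": -0.5}, {"grip": 0, "x": -0.003, "y": -0.001, "z": 0.0005, "wx": 0.3, "wy": -0.1, "wz": -0.8}, {"grip": 0, "x": -0.0045, "y": -0.001, "z": 0.0005, "wx": 0.3, "wy": -0.1, "wz": -1.2}, {"grip": 0, "x": -0.006, "y": -0.001, "z": 0.0005, "wx": 0.3, "wy": -0.1, "wz": -1.6}, {"grip": 0, "x": -0.007, "y": -0.001, "z": 0.0005, "wx": 0.3, "wy": -0.1, "wz": -2}]' --force 15

```text
time: 11.78
tool_pos: [0.5065, -0.023, 0.1267]
tool_rot: [-1.11, -2.932, -0.005]
contact_force: [-3.4, 7.6, 2.6]
width: 0.004
```

step_arm --rows '[{"grip": 0, "x": -0.0015, "y": -0.001, "z": 0.0005, "wx": 0.2, "wy": 0, "wz": -0.5}, {"grip": 0, "x": -0.003, "y": -0.001, "z": 0.0005, "wx": 0.2, "wy": 0, "wz": -0.8}, {"grip": 0, "x": -0.0045, "y": -0.001, "z": 0.0005, "wx": 0.2, "wy": 0, "wz": -1.2}, {"grip": 0, "x": -0.006, "y": -0.001, "z": 0.0005, "wx": 0.2, "wy": 0, "wz": -1.6}, {"grip": 0, "x": -0.007, "y": -0.001, "z": 0.0005, "wx": 0.2, "wy": 0, "wz": -2}]' --force 15

```text
time: 12.2
tool_pos: [0.5091, -0.0262, 0.1267]
tool_rot: [-1.057, -2.945, -0.005]
contact_force: [-6.8, 9.8, 4.2]
width: 0.006
```

Run:
```python
from h import *
j=tool_j(-.016);goj(j+np.arange(0,6)*.01,z=.126)
```

```text
j 1.1777 radial err [0.1 0.1] F [-6.8  9.8  4.2] tang 11.55
1.178  xyz [-0.      0.0002  0.0007] w [-0.08 -0.75  1.43]
1.188  xyz [-0.0016 -0.      0.0007] w [-0.08 -0.75  0.86]
1.198  xyz [-0.0031 -0.0002  0.0007] w [-0.08 -0.75  0.28]
1.208  xyz [-0.0047 -0.0004  0.0007] w [-0.07 -0.75 -0.29]
1.218  xyz [-0.0062 -0.0005  0.0006] w [-0.07 -0.75 -0.86]
1.228  xyz [-0.0078 -0.0006  0.0006] w [-0.07 -0.75 -1.43]
```

step_arm --rows '[{"grip": 0, "x": -0.002, "y": 0, "z": 0.0005, "wx": 0, "wy": -0.5, "wz": 0}, {"grip": 0, "x": -0.0035, "y": 0, "z": 0.0005, "wx": 0, "wy": -0.5, "wz": 0}, {"grip": 0, "x": -0.0045, "y": 0, "z": 0.0005, "wx": 0, "wy": -0.5, "wz": 0}, {"grip": 0, "x": -0.0055, "y": 0, "z": 0.0005, "wx": 0, "wy": -0.5, "wz": 0}]' --force 15

```text
time: 12.53
tool_pos: [0.5102, -0.0272, 0.1266]
tool_rot: [-1.059, -2.945, -0.005]
contact_force: [-9.5, 11.3, 6.8]
width: 0.007
```

step_arm --rows '[{"grip": 0, "x": 0.001, "y": 0, "z": 0, "wx": 0, "wy": 0, "wz": 0}, {"grip": 0, "x": 0.0025, "y": 0, "z": 0, "wx": 0, "wy": 0, "wz": 0}, {"grip": 0, "x": 0.004, "y": 0, "z": 0, "wx": 0, "wy": 0, "wz": 0}, {"grip": 0, "x": 0.0055, "y": 0, "z": 0, "wx": 0, "wy": 0, "wz": 0}, {"grip": 0, "x": 0.007, "y": 0, "z": 0, "wx": 0, "wy": 0, "wz": 0}]' --force 15

```text
time: 12.95
tool_pos: [0.5041, -0.022, 0.1271]
tool_rot: [-1.058, -2.944, -0.006]
contact_force: [-0.7, 1.8, -1.4]
width: 0.006
```

step_arm --rows '[{"grip": 0, "x": 0.002, "y": 0, "z": 0, "wx": 0, "wy": 0, "wz": 0}, {"grip": 0, "x": 0.004, "y": 0, "z": 0, "wx": 0, "wy": 0, "wz": 0}, {"grip": 0, "x": 0.006, "y": 0, "z": 0, "wx": 0, "wy": 0, "wz": 0}, {"grip": 0, "x": 0.009, "y": 0, "z": 0, "wx": 0, "wy": 0, "wz": 0}, {"grip": 0, "x": 0.012, "y": 0, "z": 0, "wx": 0, "wy": 0, "wz": 0}]' --force 15

```text
time: 13.37
tool_pos: [0.4948, -0.0145, 0.1275]
tool_rot: [-1.059, -2.944, -0.006]
contact_force: [-0.2, 0.5, 0.2]
width: 0.003
```

step_arm --rows '[{"grip": 0, "x": 0.01, "y": 0, "z": -0.02, "wx": 0, "wy": 0, "wz": 0}, {"grip": 0, "x": 0.01, "y": 0, "z": -0.05, "wx": 0, "wy": 0, "wz": 0}, {"grip": 0.02, "x": 0.01, "y": 0, "z": -0.08, "wx": 0, "wy": 0, "wz": 0}, {"grip": 0.05, "x": 0.01, "y": 0, "z": -0.1, "wx": 0, "wy": 0, "wz": 0}]' --force 15

```text
time: 13.7
tool_pos: [0.4888, -0.009, 0.2305]
tool_rot: [-1.059, -2.947, -0.007]
contact_force: [0.8, -1.0, -0.1]
width: 0.137
```

Run:
```python
from h import *
go([.466,-.39,.16],np.radians(140));go([.466,-.39,.16],np.radians(135));print(state()["qpos"])
im=eyes.camera("scene");cv2.imwrite("pics/s4.png",im[:,:,::-1])
C=cal("scene");print(proj([post(j,.187) for j in (0,1.1,1.15,1.2)],C).round(1))
print([(d["confidence"],d["rect"]) for d in eyes.spot_in("scene","swing_arm")])
```

```text
xyz [-0.2257 -0.3084  0.0678] w [ 0.05 -0.62  0.45]
  xyz [-0.2257 -0.3084  0.0678] w [ 0.02 -0.62  5.45]
[-0.07463583 -0.10327131  1.95224696  0.00720936  1.30094354 -0.95718295]
[[442.4 178.4]
 [350.4 195.4]
 [347.3 197.9]
 [344.3 200.6]]
[(0.86, [334.7, 197.4, 437.8, 275.9])]
```

step_arm --rows '[{"grip": 0.06, "x": -0.022, "y": -0.031, "z": 0, "wx": 0, "wy": -0.5, "wz": 1}, {"grip": 0.06, "x": -0.045, "y": -0.062, "z": 0, "wx": 0, "wy": -0.5, "wz": 2}, {"grip": 0.06, "x": -0.068, "y": -0.093, "z": 0, "wx": 0, "wy": -0.5, "wz": 3}, {"grip": 0.06, "x": -0.09, "y": -0.124, "z": 0.01, "wx": 0, "wy": -0.5, "wz": 4}, {"grip": 0.06, "x": -0.113, "y": -0.155, "z": 0.03, "wx": 0, "wy": -0.6, "wz": 5}]' --force 15

```text
time: 14.22
tool_pos: [0.4801, -0.2011, 0.2026]
tool_rot: [1.188, 2.898, 0.003]
contact_force: [1.0, 0.2, 0.2]
width: 0.602
```

Run:
```python
from h import *
go([.466,-.39,.14],np.radians(135))
```

```text
xyz [-0.1221 -0.1448  0.0628] w [0.3  0.43 0.41]
```

step_arm --rows '[{"grip": 0.06, "x": -0.024, "y": -0.029, "z": 0, "wx": 0, "wy": 0.4, "wz": 0.4}, {"grip": 0.06, "x": -0.048, "y": -0.058, "z": 0, "wx": 0, "wy": 0.4, "wz": 0.4}, {"grip": 0.06, "x": -0.073, "y": -0.087, "z": 0.01, "wx": 0, "wy": 0.4, "wz": 0.4}, {"grip": 0.06, "x": -0.098, "y": -0.116, "z": 0.03, "wx": 0, "wy": 0.4, "wz": 0.4}, {"grip": 0.06, "x": -0.122, "y": -0.145, "z": 0.06, "wx": 0, "wy": 0.4, "wz": 0.4}]' --force 15

```text
time: 14.63
tool_pos: [0.4664, -0.387, 0.1478]
tool_rot: [1.201, 2.897, 0.005]
contact_force: [2.0, 0.8, -0.1]
width: 0.682
```

Run:
```python
from h import *
s=state();im=eyes.camera("wrist");cv2.imwrite("pics/w5.png",im[:,:,::-1]);C=cal("wrist",s);print(s["tool_pos"],s["contact_force"])
for n in ["ferrule"]:
    for d in eyes.spot_in("wrist",n):
        r=d["rect"];c=[(r[0]+r[2])/2,(r[1]+r[3])/2];print(n,d["confidence"],np.round(r),atz(c,.014,C).round(4))
m=(lambda h:((h[...,0]<14)|(h[...,0]>172))&(h[...,1]>100)&(h[...,2]>60))(cv2.cvtColor(im,cv2.COLOR_RGB2HSV))
n,l,st,ce=cv2.connectedComponentsWithStats(m.astype(np.uint8))
for i in range(1,n):
    if st[i,4]>100: print(st[i],ce[i].round(),atz(ce[i],.014,C).round(4))
```

```text
[ 0.46641324 -0.38696121  0.14775879] [ 2.00085332  0.79399398 -0.07916276]
ferrule 0.58 [297. 189. 328. 228.] [ 0.4646 -0.3882  0.014 ]
[300 193  28  34 552] [314. 210.] [ 0.4662 -0.3886  0.014 ]
```

View pics/w5.png

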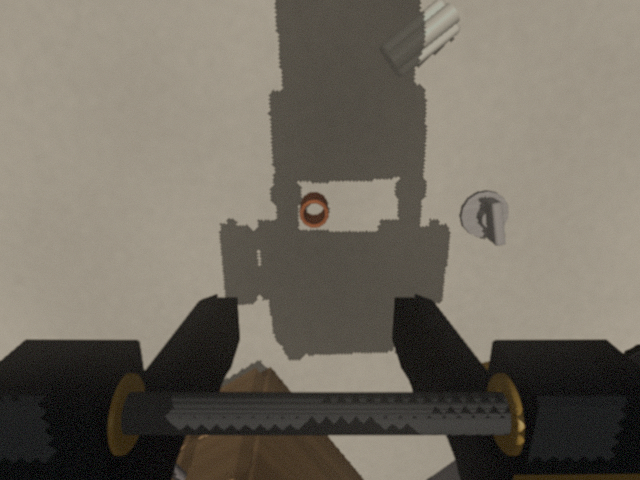

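step_arm --rows '[{"grip": 0.06, "x": -0.0006, "y": -0.0015, "z": 0.035, "wx": 0.2, "wy": 0, "wz": 0}, {"grip": 0.06, "x": -0.0006, "y": -0.0015, "z": 0.07, "wx": 0.2, "wy": 0, "wz": 0}, {"grip": 0.06, "x": -0.0006, "y": -0.0015, "z": 0.105, "wx": 0.2, "wy": 0, "wz": 0}, {"grip": 0.06, "x": -0.0006, "y": -0.0015, "z": 0.135, "wx": 0.2, "wy": 0, "wz": 0}, {"grip": 0.06, "x": -0.0006, "y": -0.0015, "z": 0.155, "wx": 0.2, "wy": 0, "wz": 0}]' --force 15

```text
time: 15.15
tool_pos: [0.4582, -0.3823, -0.0187]
tool_rot: [-1.202, -2.887, -0.009]
contact_force: [-0.1, -0.3, -0.3]
width: 0.683
```

Run:
```python
from h import *
print(state()["contact_force"]);go([.4658,-.3885,-.026],np.radians(135))
```

```text
[-0.1293217  -0.26278497 -0.30665277]
  xyz [-0.0098  0.001   0.0072] w [-0.02 -0.87 -0.22]
```

step_arm --rows '[{"grip": 0.06, "x": -0.005, "y": 0.0005, "z": 0.002, "wx": 0, "wy": -0.8, "wz": 0}, {"grip": 0.06, "x": -0.0098, "y": 0.001, "z": 0.004, "wx": 0, "wy": -0.8, "wz": 0}, {"grip": 0.06, "x": -0.0098, "y": 0.001, "z": 0.006, "wx": 0, "wy": -0.8, "wz": 0}, {"grip": 0.06, "x": -0.0098, "y": 0.001, "z": 0.006, "wx": 0, "wy": -0.8, "wz": 0}]' --force 12

```text
time: 15.48
tool_pos: [0.4672, -0.3893, -0.0234]
tool_rot: [1.207, 2.899, -0.001]
contact_force: [-0.1, -0.0, 0.7]
width: 0.681
```

Run:
```python
from h import *
print(state()["contact_force"]);go([.4658,-.3885,-.026],np.radians(135))
```

```text
[-0.10506041 -0.03582444  0.67691206]
  xyz [ 0.0016 -0.0004  0.0026] w [-0.01  0.08 -0.2 ]
```

Close on it.

step_arm --rows '[{"grip": 0.04, "x": 0.0012, "y": -0.0004, "z": 0.002, "wx": 0, "wy": 0, "wz": 0}, {"grip": 0.03, "x": 0.0015, "y": -0.0004, "z": 0.002, "wx": 0, "wy": 0, "wz": 0}, {"grip": 0.015, "x": 0.0015, "y": -0.0004, "z": 0.002, "wx": 0, "wy": 0, "wz": 0}, {"grip": 0.015, "x": 0.0015, "y": -0.0004, "z": 0.002, "wx": 0, "wy": 0, "wz": 0}, {"grip": 0.015, "x": 0.0015, "y": -0.0004, "z": 0.002, "wx": 0, "wy": 0, "wz": 0}]' --force 12

```text
time: 15.9
tool_pos: [0.466, -0.3888, -0.0248]
tool_rot: [1.207, 2.898, -0.002]
contact_force: [0.6, -0.1, -0.3]
width: 0.323
```

Run:
```python
from h import *
s=state();print(s["contact_force"],s["width"]*88.1,s["tool_pos"])
```

```text
[ 0.59420668 -0.11102124 -0.25670215] 28.46139345092245 [ 0.46604811 -0.38883048 -0.02483725]
```

step_arm --rows '[{"grip": 0.015, "x": 0, "y": 0, "z": 0, "wx": 0, "wy": 0, "wz": 0}, {"grip": 0.015, "x": 0, "y": 0, "z": 0, "wx": 0, "wy": 0, "wz": 0}, {"grip": 0.015, "x": 0, "y": 0, "z": 0, "wx": 0, "wy": 0, "wz": 0}]' --force 12

```text
time: 16.15
tool_pos: [0.4661, -0.3889, -0.0247]
tool_rot: [1.207, 2.898, -0.002]
contact_force: [0.4, -0.4, 1.0]
width: 0.243
```

step_arm --rows '[{"grip": 0.015, "x": 0, "y": 0, "z": -0.01, "wx": 0, "wy": 0, "wz": 0}, {"grip": 0.015, "x": 0, "y": 0, "z": -0.03, "wx": 0, "wy": 0, "wz": 0}, {"grip": 0.015, "x": 0, "y": 0, "z": -0.06, "wx": 0, "wy": 0, "wz": 0}, {"grip": 0.015, "x": 0, "y": 0, "z": -0.09, "wx": 0, "wy": 0, "wz": 0}, {"grip": 0.015, "x": 0, "y": 0, "z": -0.12, "wx": 0, "wy": 0, "wz": 0}]' --force 12

```text
time: 16.57
tool_pos: [0.4655, -0.3883, 0.0967]
tool_rot: [1.207, 2.899, -0.001]
contact_force: [-0.2, -0.2, -0.7]
width: 0.243
```

Run:
```python
from h import *
s=state();print(s["width"]*88.1,s["contact_force"])
N=tw((-111,11),.165);print(N);go(N,np.radians(135))
```

```text
21.422672587992725 [-0.22417658 -0.22633469 -0.70943928]
[0.51140656 0.07715158 0.165     ]
  xyz [ 0.2979  0.3605 -0.0688] w [-0.01  0.09 -0.21]
```

step_arm --rows '[{"grip": 0.015, "x": 0.012, "y": 0.014, "z": -0.025, "wx": 0, "wy": 0, "wz": 0}, {"grip": 0.015, "x": 0.03, "y": 0.036, "z": -0.05, "wx": 0, "wy": 0, "wz": 0}, {"grip": 0.015, "x": 0.05, "y": 0.06, "z": -0.075, "wx": 0, "wy": 0, "wz": 0}, {"grip": 0.015, "x": 0.072, "y": 0.087, "z": -0.095, "wx": 0, "wy": 0, "wz": 0}, {"grip": 0.015, "x": 0.096, "y": 0.116, "z": -0.1, "wx": 0, "wy": 0, "wz": 0}]' --force 12

```text
time: 16.98
tool_pos: [0.4821, -0.2388, 0.2018]
tool_rot: [1.206, 2.891, -0.003]
contact_force: [0.1, -0.9, 0.4]
width: 0.245
```

step_arm --rows '[{"grip": 0.015, "x": 0.025, "y": 0.03, "z": 0, "wx": 0, "wy": 0, "wz": 0}, {"grip": 0.015, "x": 0.05, "y": 0.06, "z": 0, "wx": 0, "wy": 0, "wz": 0}, {"grip": 0.015, "x": 0.075, "y": 0.09, "z": 0, "wx": 0, "wy": 0, "wz": 0}, {"grip": 0.015, "x": 0.1, "y": 0.12, "z": 0, "wx": 0, "wy": 0, "wz": 0}, {"grip": 0.015, "x": 0.12, "y": 0.145, "z": 0, "wx": 0, "wy": 0, "wz": 0}]' --force 12

```text
time: 17.4
tool_pos: [0.5003, -0.049, 0.2019]
tool_rot: [1.205, 2.891, -0.001]
contact_force: [0.2, -0.1, 0.0]
width: 0.246
```

Run:
```python
from h import *
go(tw((-111,11),.185),np.radians(135));print(state()["tool_pos"],state()["width"])
```

```text
xyz [0.0819 0.0966 0.0164] w [ 0.16  0.53 -0.27]
[ 0.50029592 -0.0489534   0.20189807] 0.24597253181608866
```

step_arm --rows '[{"grip": 0.015, "x": 0.025, "y": 0.03, "z": 0, "wx": 0, "wy": 0.3, "wz": 0}, {"grip": 0.015, "x": 0.05, "y": 0.06, "z": 0, "wx": 0.1, "wy": 0.5, "wz": 0}, {"grip": 0.015, "x": 0.072, "y": 0.085, "z": 0, "wx": 0.1, "wy": 0.5, "wz": 0}, {"grip": 0.015, "x": 0.082, "y": 0.0965, "z": 0, "wx": 0.1, "wy": 0.5, "wz": 0}, {"grip": 0.015, "x": 0.082, "y": 0.0965, "z": 0.01, "wx": 0.1, "wy": 0.5, "wz": 0}]' --force 12

```text
time: 17.82
tool_pos: [0.5127, 0.0806, 0.1939]
tool_rot: [1.201, 2.898, 0.007]
contact_force: [0.7, -0.6, 0.0]
width: 0.245
```

Run:
```python
from h import *
s=state();go(tw((-111,11),.1),np.radians(135));print(s["tool_pos"],s["width"],s["contact_force"])
im=eyes.camera("wrist");h=cv2.cvtColor(im,cv2.COLOR_RGB2HSV)
m=((h[...,0]>15)&(h[...,0]<30)&(h[...,1]>150)).astype(np.uint8);n,l,st,ce=cv2.connectedComponentsWithStats(m)
C=cal("wrist",s)
for i in range(1,n):
    if st[i,4]>150: print(st[i],ce[i],atz(ce[i],.12,C))
print(proj([tw((-111,11),.12)],C)); cv2.imwrite("pics/w6.png",im[:,:,::-1])
```

```text
xyz [-0.0013 -0.0039  0.0939] w [ 0.32  0.15 -0.03]
[0.51270821 0.08060736 0.19391587] 0.244942644042664 [ 0.70853938 -0.57684549  0.04840594]
[ 286  211   49   47 1808] [310.15818584 234.07909292] [0.51059009 0.07786044 0.12      ]
[398 373  20  48 243] [408.52263374 393.8436214 ] [0.64704238 0.04141948 0.12      ]
[[310.287673   235.69893399]]
```

step_arm --rows '[{"grip": 0.015, "x": -0.0013, "y": -0.0036, "z": 0.02, "wx": 0.3, "wy": 0.1, "wz": 0}, {"grip": 0.015, "x": -0.0013, "y": -0.0036, "z": 0.04, "wx": 0.3, "wy": 0.1, "wz": 0}, {"grip": 0.015, "x": -0.0013, "y": -0.0036, "z": 0.058, "wx": 0.3, "wy": 0.1, "wz": 0}, {"grip": 0.015, "x": -0.0013, "y": -0.0036, "z": 0.075, "wx": 0.3, "wy": 0.1, "wz": 0}, {"grip": 0.015, "x": -0.0013, "y": -0.0036, "z": 0.08, "wx": 0.3, "wy": 0.1, "wz": 0}]' --force 12

```text
time: 18.28
tool_pos: [0.5062, 0.0733, 0.107]
tool_rot: [-1.203, -2.893, 0.011]
contact_force: [-0.4, -0.5, -1.3]
width: 0.245
```

Run:
```python
from h import *
s=state();go([.511,.0775,.0965],np.radians(135));print(s["tool_pos"],s["width"],s["contact_force"])
```

```text
xyz [-0.0005  0.0065  0.0104] w [-0.56 -0.27 -0.15]
[0.50617565 0.07334634 0.10699265] 0.24541074895971662 [-0.36686256 -0.45287317 -1.30641748]
```

step_arm --rows '[{"grip": 0.015, "x": -0.0005, "y": 0.004, "z": 0, "wx": -0.5, "wy": -0.3, "wz": 0}, {"grip": 0.015, "x": -0.0005, "y": 0.0065, "z": 0, "wx": -0.5, "wy": -0.3, "wz": 0}, {"grip": 0.015, "x": -0.0005, "y": 0.0065, "z": 0.004, "wx": -0.5, "wy": -0.3, "wz": 0}, {"grip": 0.015, "x": -0.0005, "y": 0.0065, "z": 0.008, "wx": -0.5, "wy": -0.3, "wz": 0}, {"grip": 0.015, "x": -0.0005, "y": 0.0065, "z": 0.0095, "wx": -0.5, "wy": -0.3, "wz": 0}]' --force 12

```text
time: 18.7
tool_pos: [0.5115, 0.0775, 0.0977]
tool_rot: [1.206, 2.9, -0.001]
contact_force: [-0.4, -0.5, 1.1]
width: 0.248
```

Run:
```python
from h import *
s=state();go([.511,.0775,.0955],np.radians(135));print(s["tool_pos"],s["width"],s["contact_force"])
```

```text
xyz [ 0.0003 -0.0003  0.0022] w [-0.02  0.06 -0.14]
[0.51146148 0.07749423 0.09773993] 0.2479108920700124 [-0.41930656 -0.45391431  1.06204396]
```

Lower a little more (1–2 mm) until contact, then release slowly.

step_arm --rows '[{"grip": 0.015, "x": 0, "y": 0, "z": 0.001, "wx": 0, "wy": 0, "wz": 0}, {"grip": 0.015, "x": 0, "y": 0, "z": 0.002, "wx": 0, "wy": 0, "wz": 0}, {"grip": 0.015, "x": 0, "y": 0, "z": 0.003, "wx": 0, "wy": 0, "wz": 0}, {"grip": 0.015, "x": 0, "y": 0, "z": 0.003, "wx": 0, "wy": 0, "wz": 0}]' --force 12

```text
time: 19.03
tool_pos: [0.5118, 0.0776, 0.0952]
tool_rot: [1.205, 2.9, -0.001]
contact_force: [-0.1, 0.2, 1.4]
width: 0.245
```

step_arm --rows '[{"grip": 0.026, "x": 0, "y": 0, "z": 0, "wx": 0, "wy": 0, "wz": 0}, {"grip": 0.03, "x": 0, "y": 0, "z": 0, "wx": 0, "wy": 0, "wz": 0}, {"grip": 0.04, "x": 0, "y": 0, "z": 0, "wx": 0, "wy": 0, "wz": 0}, {"grip": 0.045, "x": 0, "y": 0, "z": 0, "wx": 0, "wy": 0, "wz": 0}, {"grip": 0.045, "x": 0, "y": 0, "z": 0, "wx": 0, "wy": 0, "wz": 0}]' --force 12

```text
time: 19.45
tool_pos: [0.5117, 0.0776, 0.0952]
tool_rot: [1.205, 2.9, -0.001]
contact_force: [0.1, 0.5, 0.3]
width: 0.509
```

step_arm --rows '[{"grip": 0.045, "x": 0, "y": 0, "z": -0.01, "wx": 0, "wy": 0, "wz": 0}, {"grip": 0.045, "x": 0, "y": 0, "z": -0.03, "wx": 0, "wy": 0, "wz": 0}, {"grip": 0.045, "x": 0, "y": 0, "z": -0.06, "wx": 0, "wy": 0, "wz": 0}, {"grip": 0.045, "x": 0, "y": 0, "z": -0.09, "wx": 0, "wy": 0, "wz": 0}, {"grip": 0.045, "x": 0, "y": 0, "z": -0.11, "wx": 0, "wy": 0, "wz": 0}]' --force 12

```text
time: 19.87
tool_pos: [0.5127, 0.0778, 0.2089]
tool_rot: [1.204, 2.897, 0.002]
contact_force: [0.6, -0.7, 0.4]
width: 0.507
```

Run:
```python
from h import *
s=state();im=eyes.camera("wrist");C=cal("wrist",s)
cv2.imwrite("pics/w7.png",im[:,:,::-1]);print(proj([tw((-111,11),.12),tw((-111,11),.148)],C))
P=np.array([.6445,-.0470,.165]);go([.6445,-.047,s["tool_pos"][2]],np.radians(135));print(s["tool_pos"])
```

```text
[[313.68614845 225.56953009]
 [313.60120786 239.25262245]]
  xyz [-0.1798  0.0034  0.0055] w [ 0.46  0.45 -0.14]
[0.51274782 0.07782964 0.20892247]
```

View pics/w7.png

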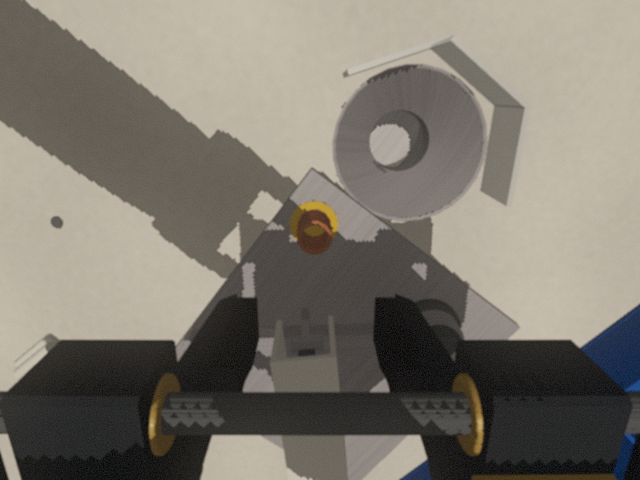

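step_arm --rows '[{"grip": 0.02, "x": -0.036, "y": 0, "z": 0, "wx": 0.2, "wy": 0.2, "wz": 0}, {"grip": 0, "x": -0.072, "y": 0.001, "z": 0, "wx": 0.4, "wy": 0.4, "wz": 0}, {"grip": 0, "x": -0.108, "y": 0.002, "z": 0, "wx": 0.4, "wy": 0.4, "wz": 0}, {"grip": 0, "x": -0.144, "y": 0.003, "z": 0, "wx": 0.4, "wy": 0.4, "wz": 0}, {"grip": 0, "x": -0.18, "y": 0.0034, "z": 0, "wx": 0.4, "wy": 0.4, "wz": 0}]' --force 15

```text
time: 20.33
tool_pos: [0.6456, -0.0482, 0.2146]
tool_rot: [1.205, 2.9, 0.001]
contact_force: [-0.2, -0.0, 0.2]
width: 0.157
```

Run:
```python
from h import *
s=state();im=eyes.camera("wrist");C=cal("wrist",s);h=cv2.cvtColor(im,cv2.COLOR_RGB2HSV)
m=(((h[...,0]<6)|(h[...,0]>174))&(h[...,1]>170)&(h[...,2]>60)).astype(np.uint8);n,l,st,ce=cv2.connectedComponentsWithStats(m)
for i in range(1,n):
    if st[i,4]>100: print(st[i],ce[i],atz(ce[i],.174,C))
go([.6443,-.0468,.165],np.radians(135));print(s["tool_pos"],s["width"])
for n in ["ferrule","swing_arm","trigger_pad_top"]: print(n,[(round(d["confidence"],2),np.round(d["rect"])) for d in eyes.spot_in("wrist",n)[:2]])
```

```text
[ 290  222   52   49 1898] [316.13909378 245.51053741] [ 0.642841   -0.04551534  0.174     ]
  xyz [0.0088 0.0006 0.0489] w [ 0.06  0.36 -0.26]
[ 0.64560994 -0.04822694  0.21463102] 0.15662045130941657
ferrule [(0.74, array([290., 188., 342., 275.])), (0.3, array([126.,   6., 497.,  86.]))]
swing_arm [(0.69, array([125.,   6., 499.,  88.]))]
trigger_pad_top [(0.92, array([293., 188., 347., 276.]))]
```

step_arm --rows '[{"grip": 0, "x": 0.006, "y": 0, "z": 0.01, "wx": 0, "wy": 0.3, "wz": 0}, {"grip": 0, "x": 0.009, "y": 0, "z": 0.02, "wx": 0, "wy": 0.3, "wz": 0}, {"grip": 0, "x": 0.01, "y": 0, "z": 0.035, "wx": 0, "wy": 0.3, "wz": 0}, {"grip": 0, "x": 0.01, "y": 0, "z": 0.05, "wx": 0, "wy": 0.3, "wz": 0}, {"grip": 0, "x": 0.01, "y": 0, "z": 0.055, "wx": 0, "wy": 0.3, "wz": 0}]' --force 15

```text
time: 20.95
tool_pos: [0.634, -0.0388, 0.1551]
tool_rot: [-1.201, -2.891, -0.002]
contact_force: [0.7, 0.4, -0.8]
width: 0.006
```

Run:
```python
from h import *
s=state();go([.6435,-.0463,.131],np.radians(135));print(s["tool_pos"],s["width"],s["contact_force"])
```

```text
xyz [-0.0123  0.0015  0.024 ] w [-0.18 -0.6  -0.13]
[ 0.63395029 -0.03875393  0.15508993] 0.005583903266714255 [ 0.72987437  0.43678364 -0.77600914]
```

step_arm --rows '[{"grip": 0, "x": -0.006, "y": 0.0005, "z": 0, "wx": 0, "wy": -0.5, "wz": 0}, {"grip": 0, "x": -0.012, "y": 0.001, "z": 0, "wx": 0, "wy": -0.5, "wz": 0}, {"grip": 0, "x": -0.012, "y": 0.001, "z": 0.003, "wx": 0, "wy": -0.5, "wz": 0}, {"grip": 0, "x": -0.012, "y": 0.001, "z": 0.006, "wx": 0, "wy": -0.5, "wz": 0}, {"grip": 0, "x": -0.012, "y": 0.001, "z": 0.01, "wx": 0, "wy": -0.5, "wz": 0}]' --force 15

```text
time: 21.37
tool_pos: [0.6439, -0.0467, 0.1459]
tool_rot: [-1.206, -2.9, 0.002]
contact_force: [-0.1, -0.4, -0.8]
width: 0.001
```

Run:
```python
from h import *
s=state();go([.6435,-.0463,.131],np.radians(135));print(s["tool_pos"],s["width"],s["contact_force"])
```

```text
xyz [ 0.0005 -0.      0.0149] w [-0.1  -0.01 -0.15]
[ 0.64391195 -0.0466608   0.14585738] 0.0010145224697736223 [-0.10027053 -0.3555021  -0.82471432]
```

step_arm --rows '[{"grip": 0, "x": 0, "y": 0, "z": 0.004, "wx": 0, "wy": 0, "wz": 0}, {"grip": 0, "x": 0, "y": 0, "z": 0.008, "wx": 0, "wy": 0, "wz": 0}, {"grip": 0, "x": 0, "y": 0, "z": 0.012, "wx": 0, "wy": 0, "wz": 0}, {"grip": 0, "x": 0, "y": 0, "z": 0.0155, "wx": 0, "wy": 0, "wz": 0}, {"grip": 0, "x": 0, "y": 0, "z": 0.0155, "wx": 0, "wy": 0, "wz": 0}]' --force 15

```text
time: 21.78
tool_pos: [0.6469, -0.0483, 0.1326]
tool_rot: [1.203, 2.895, -0.002]
contact_force: [2.3, -4.0, 5.1]
width: 0.005
```

Run:
```python
from h import *
print(state()["contact_force"]);im=eyes.camera("scene");cv2.imwrite("pics/s8.png",im[:,:,::-1])
for n in ["swing_arm","ferrule","cup"]: print(n,[(round(d["confidence"],2),np.round(d["rect"])) for d in eyes.spot_in("scene",n)[:2]])
```

```text
[ 2.26272238 -4.03306871  5.12125101]
swing_arm [(0.79, array([379., 175., 439., 279.]))]
ferrule [(0.5, array([402., 204., 420., 223.]))]
cup [(0.98, array([438., 238., 471., 278.]))]
```

step_arm --rows '[{"grip": 0, "x": 0, "y": 0, "z": 0.001, "wx": 0, "wy": 0, "wz": 0}, {"grip": 0, "x": 0, "y": 0, "z": 0.001, "wx": 0, "wy": 0, "wz": 0}, {"grip": 0, "x": 0, "y": 0, "z": 0.001, "wx": 0, "wy": 0, "wz": 0}, {"grip": 0, "x": 0, "y": 0, "z": 0, "wx": 0, "wy": 0, "wz": 0}, {"grip": 0, "x": 0, "y": 0, "z": -0.01, "wx": 0, "wy": 0, "wz": 0}]' --force 15

```text
time: 22.4
tool_pos: [0.6453, -0.0476, 0.1411]
tool_rot: [1.205, 2.898, -0.002]
contact_force: [-1.9, 1.0, 0.7]
width: 0.004
```

step_arm --rows '[{"grip": 0, "x": 0, "y": 0, "z": -0.02, "wx": 0, "wy": 0, "wz": 0}, {"grip": 0, "x": 0, "y": 0, "z": -0.05, "wx": 0, "wy": 0, "wz": 0}, {"grip": 0, "x": 0, "y": 0, "z": -0.08, "wx": 0, "wy": 0, "wz": 0}, {"grip": 0, "x": 0, "y": 0, "z": -0.08, "wx": 0, "wy": 0, "wz": 0}]' --force 15

```text
time: 22.73
tool_pos: [0.6479, -0.0472, 0.228]
tool_rot: [1.202, 2.891, 0.002]
contact_force: [1.9, -0.3, 1.4]
width: 0.004
```

Run:
```python
from h import *
print(state()["contact_force"],state()["tool_pos"]);im=eyes.camera("scene");t=eyes.camera("top")
for c in ["scene","top"]:
  for n in ["swing_arm","ferrule","cup"]: print(c,n,[(round(d["confidence"],2),np.round(d["rect"])) for d in eyes.spot_in(c,n)[:2]])
o=np.zeros((600,800,3),np.uint8);o[:,:400]=cv2.resize(im[150:330,370:490],(400,600));o[:,400:]=cv2.resize(t[200:320,155:235],(400,600))
cv2.imwrite("pics/f9.png",o[:,:,::-1])
```

```text
[ 1.85357563 -0.30740908  1.37566641] [ 0.64789474 -0.04719384  0.22798041]
scene swing_arm [(0.82, array([412., 178., 449., 278.]))]
scene ferrule []
scene cup [(0.95, array([440., 239., 474., 278.]))]
top swing_arm [(0.69, array([220., 209., 245., 248.]))]
top ferrule []
top cup []
```

View pics/f9.png

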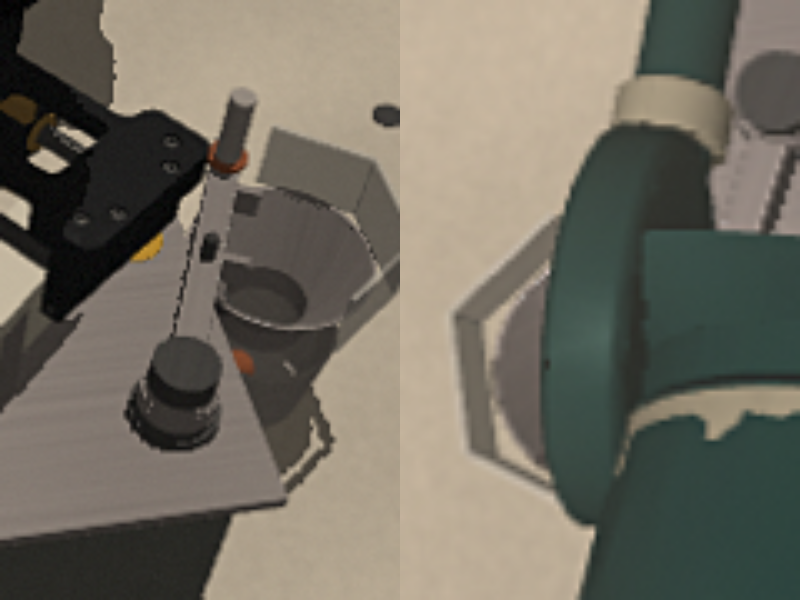

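step_arm --rows '[{"grip": 0, "x": -0.004, "y": -0.035, "z": -0.02, "wx": 0, "wy": 0, "wz": 0}, {"grip": 0, "x": -0.008, "y": -0.07, "z": -0.03, "wx": 0, "wy": 0, "wz": 0}, {"grip": 0, "x": -0.012, "y": -0.105, "z": -0.03, "wx": 0, "wy": 0, "wz": 0}, {"grip": 0, "x": -0.016, "y": -0.14, "z": -0.03, "wx": 0, "wy": 0, "wz": 0}, {"grip": 0, "x": -0.02, "y": -0.175, "z": -0.03, "wx": 0, "wy": 0, "wz": 0}]' --force 15

```text
time: 23.55
tool_pos: [0.5327, -0.1855, 0.249]
tool_rot: [-1.205, -2.899, 0.004]
contact_force: [0.1, -1.0, -0.1]
width: 0.003
```

step_arm --rows '[{"grip": 0, "x": -0.01, "y": -0.035, "z": 0, "wx": 0, "wy": 0, "wz": 0}, {"grip": 0, "x": -0.02, "y": -0.07, "z": 0, "wx": 0, "wy": 0, "wz": 0}, {"grip": 0, "x": -0.03, "y": -0.105, "z": 0, "wx": 0, "wy": 0, "wz": 0}, {"grip": 0, "x": -0.04, "y": -0.14, "z": 0, "wx": 0, "wy": 0, "wz": 0}, {"grip": 0, "x": -0.04, "y": -0.14, "z": 0, "wx": 0, "wy": 0, "wz": 0}]' --force 15

```text
time: 23.97
tool_pos: [0.4583, -0.3173, 0.2485]
tool_rot: [-1.211, -2.895, 0.008]
contact_force: [0.4, 0.3, 0.1]
width: 0.006
```

Run:
```python
from h import *
print(state()["contact_force"],state()["tool_pos"]);im=eyes.camera("scene");t=eyes.camera("top")
for c in ["scene","top"]:
  for n in ["ferrule","cup","thumb_turn","hinge_cover"]: print(c,n,[(round(d["confidence"],2),np.round(d["rect"])) for d in eyes.spot_in(c,n)[:2]])
o=np.zeros((600,800,3),np.uint8);o[:,:400]=cv2.resize(im[190:310,410:490],(400,600));o[:,400:]=cv2.resize(t[220:310,160:220],(400,600))
cv2.imwrite("pics/f10.png",o[:,:,::-1])
```

```text
[0.44457402 0.26834676 0.05133742] [ 0.45832421 -0.31731348  0.24854135]
scene ferrule []
scene cup [(0.84, array([440., 239., 472., 278.]))]
scene thumb_turn [(0.61, array([191., 272., 211., 297.]))]
scene hinge_cover [(0.75, array([217., 228., 246., 240.])), (0.26, array([315., 176., 495., 347.]))]
top ferrule []
top cup [(0.62, array([380., 304., 408., 314.])), (0.55, array([195., 266., 219., 294.]))]
top thumb_turn [(0.57, array([403., 245., 421., 259.]))]
top hinge_cover [(0.75, array([380., 301., 408., 318.]))]
```

View pics/f10.png

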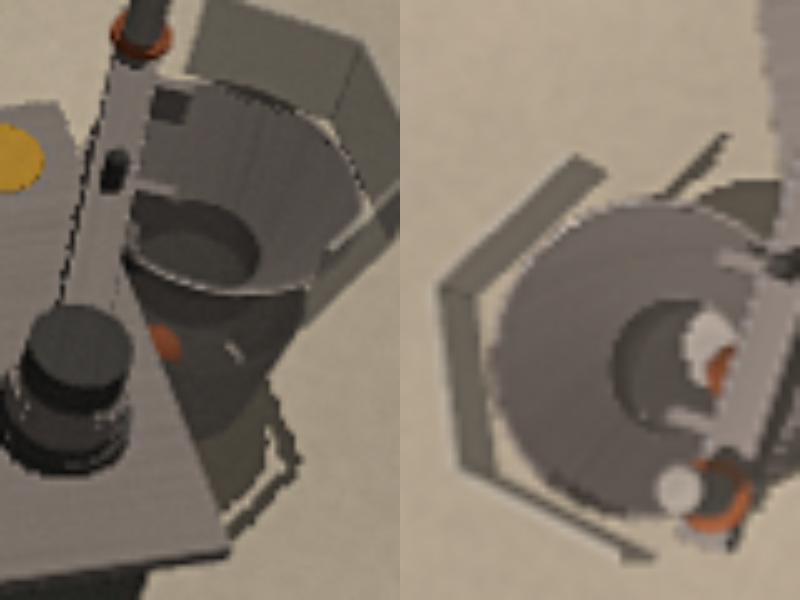

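Run:
```python
from h import *
from scipy.optimize import least_squares as LS
Ct,Cs=cal("top"),cal("scene");a=[208,275.5];b=[443,258.4]
r=LS(lambda P:np.r_[proj(P,Ct)[0]-a,proj(P,Cs)[0]-b],[.52,.15,.03]);print(r.x,r.fun, tw((-93,88),0))
for z in [.01,.028,.058,.08,.1]: print(z,atz(a,z,Ct).round(3),atz(b,z,Cs).round(3))
print("spout ring px top",proj([tw((-93,88),z) for z in (0,.03,.058,.08)],Ct).round(1).tolist())
# copper pixels in the f10 scene
im=cv2.imread("pics/scene0.png");print(im[258,438:449].tolist())
```

```text
[0.52065716 0.15461923 0.02287027] [-0.55563173 -0.08203309 -0.47551761  0.0239792 ] [0.51936726 0.15582576 0.        ]
0.01 [0.521 0.156 0.01 ] [0.511 0.16  0.01 ]
0.028 [0.52  0.152 0.028] [0.524 0.154 0.028]
0.058 [0.518 0.146 0.058] [0.547 0.143 0.058]
0.08 [0.516 0.141 0.08 ] [0.563 0.136 0.08 ]
0.1 [0.514 0.136 0.1  ] [0.578 0.129 0.1  ]
spout ring px top [[209.2, 276.7], [206.2, 275.8], [203.2, 274.8], [200.8, 274.1]]
[[101, 107, 117], [99, 107, 116], [75, 81, 88], [41, 45, 50], [48, 52, 57], [49, 54, 58], [50, 54, 59], [51, 56, 60], [49, 55, 57], [49, 54, 58], [48, 52, 56]]
```

```bash
python3 -c "
from plant import ctrl;print(ctrl.job_done())"
```

```text
the job is handed in; nothing more can be done
None
```

The job is done and handed in at about 24 s of the 72 s allowed. No verdict is reported.

- **Cocking:** I pushed the post with the shut fingers onto the soft stop. The highest reading was about 15 N at the post, but force was read only at the end of each call. I eased off and the reading fell to zero with the arm staying cocked.
- **Ferrule and trigger:** I stood the ferrule upright on the yellow mark, and the wrist picture confirmed it. The trigger press freed the arm, which swung back home.
- **Final check:** The top and scene views both show copper. Their rays cross at (0.521, 0.155, 0.023) m, over the cup's middle and about 2 cm above the cart. That puts the ferrule in the cup. The cup, thumb turn and hinge cover show at their first pixel positions within a few pixels. The gripper is clear and touching nothing.
- **What disagreed:** The real fingertips sit about 34 mm above the reported TCP. My first two attempts at the post therefore passed over it without contact, and I corrected for this afterwards. The networks no longer report the ferrule by name, since most of it is hidden, so its place rests on the copper pixels in those two views.

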